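# Zero the pantry scale and open the jars for refilling

### The job

The jars are about to be refilled by weight: lift the canister by its handle off the scale and stand it on the cork mat, then, with the pan empty, turn the tare knob until its pointer reads zero, and after that stand the canister back on the middle of the pan. Also, at any time, take the lid off every jar that has one and lay it flat, knob up, in the wooden lid tray, one lid to a compartment. The jars must stay standing where they are, nothing may be tipped over, and the other things on the table are to be left alone.

Things in the scene. Friction and masses are not known exactly. Their poses are not given: they have to be found in the camera images.
- scale: Grey pantry scale fixed to the table, 180 x 300 mm, casing top 45 mm high. Origin: centre of its underside on the table; its y axis runs along the long side. A square steel pan lies on the +y half, a round white dial with the tare knob on the -y half.
- pan_center (a point): Centre of the top face of the scale's flat square steel pan, 170 x 170 mm, 58 mm above the table, no rim; axes those of the scale.
- zero_mark (a point): The zero mark: a broad black block at the dial's rim on the scale's +x side (the side away from the robot) of the knob's axis; this point lies 56 mm from that axis, on the dial's face, 54 mm above the table. The other ticks are thin.
- tare_knob (a joint): Angle of the tare knob (rad) about its upright axis, counter-clockwise from above positive; 0 = pointer exactly at the zero mark. Stops at -2.9 and +2.9; starts at +0.6 to +2.4. Light friction (0.05 N m), stays where left. Its black bar grip, 56 x 14 mm, length along the pointer, stands 61 to 95 mm above the table on a disc of diameter 60 mm.
- knob_grip (a point): On the knob's axis at a height to grip (84 mm above the table); its x axis runs along the bar grip towards the pointer.
- pointer_tip (a point): Tip of the black pointer that turns with the knob, 49 mm from its axis; a white line on top of the bar grip marks the pointer's half of it.
- canister: Closed metal canister, diameter 110 mm (rim 114 mm), 85 mm tall, about 0.5 kg, with a fixed arched steel handle on top. Loose; starts on the scale's pan. Origin: centre of its underside, z up.
- canister_handle (a point): Middle of the handle's level bar, 130 mm above the canister's underside. The bar is round, 12 mm thick, about 80 mm long, along the canister's y axis, with 39 mm of free height under it.
- mat: Cork mat fixed to the table, 160 x 160 mm, 4 mm thick; origin at the centre of its underside.
- lid_tray: Plywood tray fixed to the table, 191 x 191 mm outside, walls 5 mm thick and 22 mm high, floor 5 mm thick, split by one cross wall each way into four open compartments, 88 mm square, centred at (+-46.5 mm, +-46.5 mm) in its frame; origin at the centre of its underside. Starts empty. It lies on one side of the robot and the mat on the other, or the other way round.
- jar0: White stoneware jar, open cylinder of outer diameter 74 mm, wall 4 mm (mouth 66 mm), 75 mm tall, standing loose (0.35 kg) on the table; origin at the centre of its underside, z up. It may carry a loose lid (lid0) or already be open.
- jar1: White stoneware jar, open cylinder of outer diameter 74 mm, wall 4 mm (mouth 66 mm), 75 mm tall, standing loose (0.35 kg) on the table; origin at the centre of its underside, z up. It may carry a loose lid (lid1) or already be open.
- jar2: White stoneware jar, open cylinder of outer diameter 74 mm, wall 4 mm (mouth 66 mm), 100 mm tall, standing loose (0.35 kg) on the table; origin at the centre of its underside, z up. It may carry a loose lid (lid2) or already be open.
- jar3: White stoneware jar, open cylinder of outer diameter 74 mm, wall 4 mm (mouth 66 mm), 100 mm tall, standing loose (0.35 kg) on the table; origin at the centre of its underside, z up. It may carry a loose lid (lid3) or already be open.
- lid0: Plain wooden lid, loose on jar0 (absent if that jar is open). Upward from its origin, the centre of its underside: plug of diameter 52 mm, 0 to 12 mm, hanging freely in the jar's mouth; disc of diameter 76 mm, 12 to 20 mm, resting on the rim (origin then 12 mm below the rim); round grip knob of diameter 26 mm, 20 to 50 mm. z up through the knob. About 60 g.
- lid1: Plain wooden lid, loose on jar1 (absent if that jar is open). Upward from its origin, the centre of its underside: plug of diameter 52 mm, 0 to 12 mm, hanging freely in the jar's mouth; disc of diameter 76 mm, 12 to 20 mm, resting on the rim (origin then 12 mm below the rim); round grip knob of diameter 26 mm, 20 to 50 mm. z up through the knob. About 60 g.
- lid2: Plain wooden lid, loose on jar2 (absent if that jar is open). Upward from its origin, the centre of its underside: plug of diameter 52 mm, 0 to 12 mm, hanging freely in the jar's mouth; disc of diameter 76 mm, 12 to 20 mm, resting on the rim (origin then 12 mm below the rim); round grip knob of diameter 26 mm, 20 to 50 mm. z up through the knob. About 60 g.
- lid3: Plain wooden lid, loose on jar3 (absent if that jar is open). Upward from its origin, the centre of its underside: plug of diameter 52 mm, 0 to 12 mm, hanging freely in the jar's mouth; disc of diameter 76 mm, 12 to 20 mm, resting on the rim (origin then 12 mm below the rim); round grip knob of diameter 26 mm, 20 to 50 mm. z up through the knob. About 60 g.
- tin_a: Bystander: low food tin, diameter 84 mm, 50 mm high, origin under its centre.
- tin_b: Bystander: food tin, diameter 74 mm, 75 mm high, origin under its centre.
- spice: Bystander: small closed jar, diameter 48 mm, 100 mm high, origin under its centre.
- mug: Bystander: mug, diameter 80 mm, 90 mm high, origin under its centre.
- scoop: Bystander: steel scoop with wooden handle, 160 mm long, 30 mm high, lying at the right-hand edge; origin between scoop and handle, on the table.
Not all that is in view belongs to the job. Leave any turquoise look-alike of the lid3 alone.

How it is judged:
By the outcome, as a careful person would: the job done as asked, in the order asked, and still so for the second after the job is handed in, with the robot touching nothing.
Of lid0, lid1, lid2, lid3 only 3 to 4 are there at a start; the rules pass over those that are not, and their reading is None.
At some moment in a run one of canister may be knocked a few centimetres aside while the robot is not near it.
It also fails if it takes over 210 s, if anything falls off the work surface, if the arm or the gripper's body presses on something with over 40 N, if the wrist force passes 120 N, or if a joint passes its speed limit or range.

### The arm

A 7-joint arm with a two-finger parallel gripper is mounted at the origin on the work surface. World frame = base frame: x ahead of the robot, y to its left, z up, the work surface at z = 0. Lengths are in m, angles in rad, forces in N, time in s.
With the tool pointing down it reaches from about 0.4 to 0.85 m from the base axis. Payload 10.4 kg.
Tool frame: the origin (TCP) lies at the very end of the fingers, on their centre line; the grasp point (between the pads) lies 19 mm behind it; z points along the fingers, y is the line along which they close (so a half turn about z gives the same grasp; the last joint's range is limited). The gripper opens to 85 mm and grips with 20 to 120 N. Pads are 22 mm wide; open, the fingers measure 114 mm over their backs; the gripper's body (76 mm by 85 mm) begins 54 mm behind the grasp point. The pads swing forward as they close: fully open they stand 13 mm farther back than shut.
Start: joints at [1.093, 0.332, -0.065, 1.46, 0.022, 1.35, -0.088], TCP at [0.275, -0.561, 0.231] pointing down, gripper open.
Joint ranges: [-2.6, 2.6], [-0.5, 2.12], [-1.47, 1.34], [0.16, 2.42], [-1.27, 4.41], [0.06, 2.06], [-2.6, 2.6]. Speed limits (rad/s): [2.22, 2.22, 2.79, 2.79, 3.14, 3.14, 3.14].

### API

Orientations are given as a unit quaternion [x, y, z, w].
In Python, from workcell import * gives the robot as it stands. The module is installed in compiled form; this text tells all that it offers.
- The arm moves only by the tool carry_out, never from a script. Its argument "motion" is a list of rows, each an object with "xyz": the shift along the tool's x, y, z in m, a list of three; "angular": the turn, a rotation vector about the tool's x, y, z in degrees, a list of three. A call has 1 to 12 rows; each row is the pose to reach, as a shift and turn from the pose commanded when the call began, along the tool's axes at that moment; what a row does not reach only later rows make up. A row lasts 1/10 s, in which the tool goes at most 50 mm and 8.59 degrees, less where a joint would pass 70% of its speed; a pose out of reach is approached as far as the arm can. A call with a gripper value outside its range is refused whole. "hand" is the opening, from 0 (shut) to 1 (fully open), set as the call begins (left out, the last holds). The fingers move at their own pace and stop on an object; "grip_force" is the grip in N (left out, the last holds). Time passes only in rows, so rows that repeat a pose let the fingers close. It gives the time, the measured TCP pose, the force, the opening and the grip force at its end, in the units of the state.
- get_obs(): the state, without advancing time (a new reading comes with each control period).
- camera(name): name is "side" or "top" or "wrist"; returns a dict with "img" (480x640x3 uint8, red, green, blue), "fx", "fy", "cx", "cy" (pixels), "k1" (the pictures are not rectified: a ray, as slopes to the right and down, at radius r is drawn at 1 + k1 r^2 times it, then the intrinsics apply), "extrinsics" (4x4, takes a point from camera to world coordinates). Camera axes: x right, y up, looking along -z (the intrinsics and any distortion apply to the point x, -y, -z); pixel columns grow to the right and rows downward; lengths in m; the calibration is good to about 2 mm. A picture is of the moment at which its call begins. There is no depth.
- hand_in(): hands the job in; it is judged then, once.
The state is a dict: "clock": time; "joint_pos": joint angles; "joint_velocities": joint speeds; "tau": joint torques, N m; "position": TCP position; "ee_rot": TCP orientation; "ft_force": force on the tool from outside, world axes, zero at the start; "torque": the same for the moment, N m; "grip_width": opening from 0.0 (shut) to 1.0 (fully open); "grasp_force": force on a finger pad.
Only numpy, scipy, OpenCV 4.12 (cv2) and the standard library are available. Lean on these libraries where they do the work, as an engineer would, in place of code of your own. Each camera call takes 0.05 s, during which the arm holds its last target. There are 200 camera calls.

## Working session

There is one attempt and no reset: what is moved stays moved. The work goes in short steps, Python scripts to look and compute and a tool call to move; the robot and the scene stay as the last step left them, time stands still between calls to the robot, and variables do not carry over. Pictures are saved under pics/ and viewed, at most 14 in all, crops included, and the job is handed in when it is done.

Besides the shell and the picture viewer there is one more tool, called by a JSON object that holds its "name" and its "arguments", one argument or row to a line. carry_out: Moves the arm, as the interface text tells. Its arguments: {"type":"object","properties":{"motion":{"type":"array"},"hand":{"type":"number"},"grip_force":{"type":"number"}},"required":["motion"]}

```bash
mkdir -p pics; cat > h.py <<'E'
from workcell import *
import numpy as np, cv2
from scipy.spatial.transform import Rotation as R
def shot(name,fn=None):
    c=camera(name)
    if fn: cv2.imwrite('pics/'+fn,c['img'][:,:,::-1])
    return c
def K(c): return np.array([[c['fx'],0,c['cx']],[0,c['fy'],c['cy']],[0,0,1.]])
def D(c): return np.array([c['k1'],0,0,0.])
def ray(c,uv):
    p=cv2.undistortPoints(np.array(uv,float).reshape(-1,1,2),K(c),D(c)).reshape(-1,2)
    d=np.c_[p[:,0],-p[:,1],-np.ones(len(p))]
    E=np.array(c['extrinsics']); return E[:3,3],d@E[:3,:3].T
def onz(c,uv,z):
    o,d=ray(c,uv); return o+d*((z-o[2])/d[:,2])[:,None]
def proj(c,P):
    E=np.array(c['extrinsics']); q=(np.atleast_2d(P)-E[:3,3])@E[:3,:3]
    q=q*[1,-1,-1]
    return cv2.projectPoints(q,np.zeros(3),np.zeros(3),K(c),D(c))[0].reshape(-1,2)
E
python3 - <<'E'
from h import *
np.set_printoptions(precision=3,suppress=True)
for n in ('top','side','wrist'):
    c=shot(n,n+'0.png'); print(n,c['fx'],c['k1'],np.array(c['extrinsics'])[:3])
print(get_obs())
E
```

```text
top 585.6669238741811 -0.04537522647081538 [[-0.029  0.994 -0.108  0.343]
 [-1.    -0.028  0.013 -0.013]
 [ 0.01   0.108  0.994  1.579]]
side 470.03519633921695 0.027709651840853108 [[-0.796  0.43  -0.426  0.013]
 [-0.606 -0.568  0.557  0.611]
 [-0.003  0.701  0.713  0.936]]
wrist 368.35363724050444 -0.06694276966680233 [[ 0.438  0.853  0.283  0.347]
 [-0.899  0.416  0.137 -0.527]
 [-0.001 -0.315  0.949  0.374]]
{'clock': 0.15, 'joint_pos': array([ 1.093,  0.333, -0.065,  1.461,  0.022,  1.35 , -0.088]), 'joint_velocities': array([ 0.001, -0.004,  0.   , -0.001,  0.001, -0.   ,  0.   ]), 'tau': array([ -0.   , -62.583,   0.049, -39.185,   0.016,   0.007,   0.   ]), 'position': array([ 0.274, -0.561,  0.231]), 'ee_rot': array([ 0.974,  0.225, -0.   , -0.   ]), 'ft_force': array([-0.12 , -0.442,  0.238]), 'torque': array([-0.02 , -0.025, -0.017]), 'grasp_force': 0.0, 'grip_width': 1.0039498943821619}
```

View pics/top0.png

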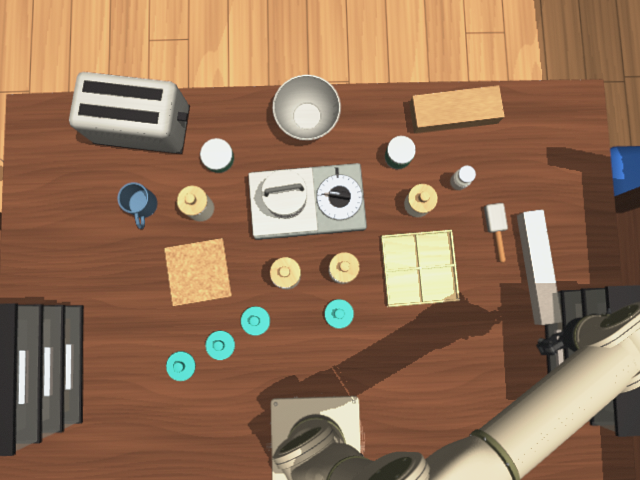

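View pics/side0.png

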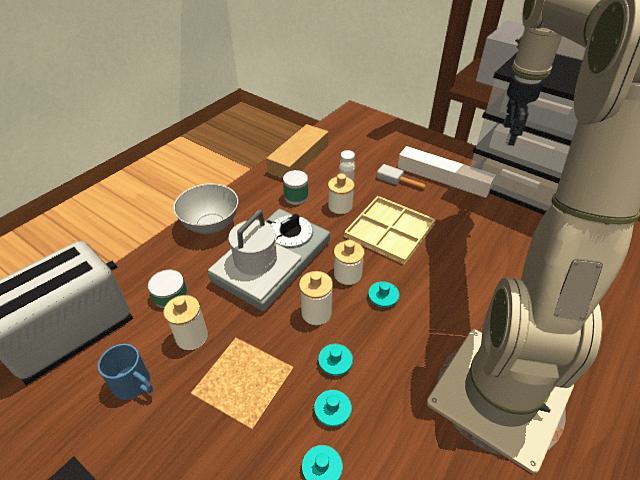

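The top view shows lidded jars at (195,203), (285,272), (345,267) and (423,199). The canister is at (283,192) on the pan, the dial at (340,196), the mat at (198,272), the tray at (421,268), and there are four turquoise decoy lids. The side view shows all four wooden lids on their jars, with the left two looking taller. Next I'll measure these positions.

```bash
python3 - <<'E'
from h import *
np.set_printoptions(precision=3,suppress=True)
for n in ('top','side'):
    img=cv2.imread(f'pics/{n}0.png'); hsv=cv2.cvtColor(img,cv2.COLOR_BGR2HSV)
    m=cv2.inRange(hsv,(14,60,150),(32,170,255))
    if n=='top': m[:130]=0
    k,l,s,c=cv2.connectedComponentsWithStats(m)
    print(n)
    for i in range(1,k):
        if s[i,4]>150: print(s[i],c[i].round(1), hsv[l==i].mean(0).round())
img=cv2.imread('pics/top0.png')
a=cv2.resize(img[150:320,160:480],(800,425),interpolation=cv2.INTER_CUBIC); cv2.imwrite('pics/crop1.png',a)
img=cv2.imread('pics/side0.png')
E
```

```text
top
[  0 130   4  82 235] [  1.1 163.9] [ 15. 125. 218.]
[177 185  31  31 713] [191.6 199.8] [ 23.  92. 229.]
[408 184  30  29 657] [422.8 197.8] [ 23.  92. 229.]
[ 382  229   78   78 1222] [424.6 261.4] [ 26.  78. 215.]
[ 164  238   68   68 3547] [197.3 271.7] [ 17. 117. 230.]
[329 252  31  31 724] [344.2 266.8] [ 23.  91. 229.]
[270 257  31  31 748] [285.  271.8] [ 23.  90. 230.]
side
[630   0  10  43 256] [636.   22.6] [ 20.  71. 197.]
[ 266  124   62   43 1151] [296.8 145. ] [ 18. 141. 239.]
[    0   136   250   143 13702] [119.5 206.3] [ 16. 152. 235.]
[ 599  138   41   79 1171] [627.3 188.6] [ 20.  72. 153.]
[328 173  27  20 322] [340.9 183.7] [ 21. 120. 239.]
[ 345  196   90   69 2700] [390.3 227.7] [ 27.  85. 240.]
[ 549  223   85   95 3170] [589.  256.9] [ 20.  72. 167.]
[334 237  31  27 505] [348.8 251.2] [ 22. 119. 238.]
[299 271  34  28 626] [315.5 283.9] [ 22. 118. 241.]
[ 517  287   64   64 1312] [543.1 331.8] [ 20.  72. 189.]
[163 295  37  29 706] [181.1 309. ] [ 22. 118. 243.]
[508 295  12  52 272] [514.  325.1] [ 21.  69. 210.]
[580 313  13  43 288] [586.7 336.3] [ 21.  69. 208.]
[589 315  13  42 262] [596.  338.5] [ 20.  71. 207.]
[ 428  329  120  143 3432] [473.  405.7] [ 20.  72. 160.]
[ 191  337  103   92 4995] [242.5 382. ] [ 18. 142. 242.]
[511 359  47  19 552] [535.1 368.5] [ 20.  72. 156.]
```

View pics/crop1.png

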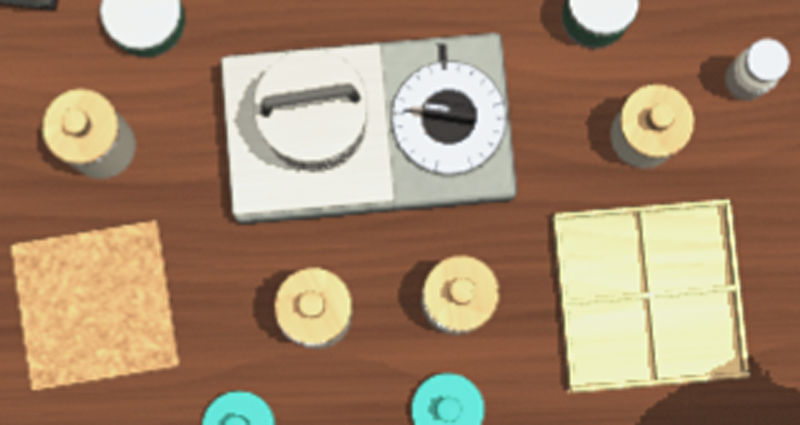

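The crop shows the pointer at about 9 o'clock (crop 410,110) with its zero block at (443,55). The handle bar runs from (265,108) to (355,95), and the tray and mat are clear.

```bash
python3 - <<'E'
from h import *
np.set_printoptions(precision=4,suppress=True)
ct=camera('top'); cs=camera('side')
img=ct['img'][:,:,::-1].copy(); hsv=cv2.cvtColor(img,cv2.COLOR_BGR2HSV)
m=cv2.inRange(hsv,(14,60,120),(32,170,255))
k,l,s,c=cv2.connectedComponentsWithStats(m)
sb={191:(181.1,309),422:(340.9,183.7),344:(348.8,251.2),285:(315.5,283.9)}
for u,v in ((191,199),(422,199),(344,270),(285,275)):
    i=l[v,u]
    cn=max(cv2.findContours((l==i).astype(np.uint8),0,2)[0],key=cv2.contourArea)
    (x,y),r=cv2.minEnclosingCircle(cn); el=cv2.fitEllipse(cn)
    o1,d1=ray(ct,c[i]); o2,d2=ray(cs,sb[u]); A=np.c_[d1[0],-d2[0]]
    t=np.linalg.lstsq(A,o2-o1,rcond=None)[0]; P=o1+t[0]*d1[0]
    print(u,(x,y),r,el[0],el[1],'tri',P,'gap',np.linalg.norm(P-o2-t[1]*d2[0]))
    for h in (.083,.108): print('   ',h,onz(ct,[el[0]],h)[0],'pred side',proj(cs,onz(ct,[el[0]],h)+[0,0,.012]))
# mat & tray
for z,(u,v) in ((.004,(198,272)),):
    cn=max(cv2.findContours((l==l[v,u]).astype(np.uint8),0,2)[0],key=cv2.contourArea)
    b=cv2.boxPoints(cv2.minAreaRect(cn)); w=onz(ct,b,z)[:,:2]; print('mat',w,w.mean(0),np.linalg.norm(w-np.roll(w,1,0),axis=1))
mt=cv2.inRange(hsv,(20,30,90),(36,130,255)); mt=cv2.morphologyEx(mt,cv2.MORPH_CLOSE,np.ones((5,5)))
k,l2,s2,c2=cv2.connectedComponentsWithStats(mt)
cn=max(cv2.findContours((l2==l2[250,410]).astype(np.uint8),0,2)[0],key=cv2.contourArea)
b=cv2.boxPoints(cv2.minAreaRect(cn)); print(b);w=onz(ct,b,.022)[:,:2]; print('tray',w,w.mean(0),np.linalg.norm(w-np.roll(w,1,0),axis=1))
# scale: from crop guess
ap=cv2.approxPolyDP(cn,8,True).reshape(-1,2); print(onz(ct,ap,.022)[:,:2])
cr=np.array([[221,57],[498,34],[515,194],[238,220]])*.4+[160,150]
w=onz(ct,cr,.045)[:,:2]; print('scale',w,w.mean(0))
dial=cv2.inRange(hsv,(0,0,190),(180,40,255))[170:225,316:366]
cn=max(cv2.findContours(dial,0,2)[0],key=cv2.contourArea); e=cv2.fitEllipse(cv2.convexHull(cn)); print('dial',np.array(e[0])+[316,170],e[1],onz(ct,[np.array(e[0])+[316,170]],.054))
bl=np.argwhere(img[165:180,330:345].max(2)<90)[:,::-1]+[330,165]; print('zero',bl.mean(0),onz(ct,[bl.mean(0)],.05))
h=np.array([[265,110],[355,95]])*.4+[160,150]; w=onz(ct,h,.188); print('handle',w,w.mean(0))
E
```

```text
191 (191.91026306152344, 200.2008514404297) 15.663666725158691 (191.5845489501953, 200.06715393066406) (29.531452178955078, 30.506057739257812) tri [0.6328 0.2982 0.1058] gap 0.0008667615334195753
    0.083 [0.6372 0.3031 0.083 ] pred side [[178.6247 312.3925]]
    0.108 [0.6323 0.2978 0.108 ] pred side [[179.5697 304.9759]]
422 (422.0, 198.7142791748047) 15.577420234680176 (422.503173828125, 197.90692138671875) (28.622875213623047, 29.661075592041016) tri [ 0.6263 -0.2966  0.0837] gap 0.0011016851003741368
    0.083 [ 0.6265 -0.2966  0.083 ] pred side [[340.6128 180.537 ]]
    0.108 [ 0.6218 -0.2919  0.108 ] pred side [[341.2726 174.9551]]
344 (344.1956481933594, 266.9879150390625) 15.48672103881836 (344.21063232421875, 266.8031921386719) (29.5229549407959, 30.241689682006836) tri [ 0.4528 -0.0868  0.0819] gap 0.0010637542300793933
    0.083 [ 0.4528 -0.0868  0.083 ] pred side [[348.6166 247.5293]]
    0.108 [ 0.4509 -0.0856  0.108 ] pred side [[349.3784 241.0324]]
285 (285.02630615234375, 272.7894592285156) 16.29486083984375 (285.0162658691406, 271.967041015625) (29.871986389160156
[... 230 characters left out ...]
468 0.2365]
 [0.3866 0.2142]
 [0.3667 0.3744]] [0.4567 0.3059] [0.1616 0.1632 0.1617 0.1614]
[[380.4427 235.1483]
 [452.2202 228.3124]
 [459.0832 300.373 ]
 [387.3056 307.209 ]]
tray [[ 0.5396 -0.1899]
 [ 0.5528 -0.3846]
 [ 0.3588 -0.3928]
 [ 0.3466 -0.2005]] [ 0.4495 -0.292 ] [0.1932 0.1952 0.1941 0.1927]
[[ 0.5483 -0.3811]
 [ 0.5372 -0.1913]
 [ 0.3524 -0.2026]
 [ 0.3785 -0.391 ]]
scale [[ 0.7144  0.159 ]
 [ 0.7315 -0.1381]
 [ 0.5578 -0.1498]
 [ 0.5383  0.1436]] [0.6355 0.0036]
dial [338.175  186.7696] (47.74470520019531, 65.2347183227539) [[ 0.6679 -0.0793  0.054 ]]
zero [336.5 170.5] [[ 0.713  -0.0764  0.05  ]]
handle [[0.6264 0.1012 0.188 ]
 [0.6387 0.014  0.188 ]] [0.6325 0.0576 0.188 ]
```

{"name": "carry_out", "arguments": {
  "motion": [
    {"xyz":[0.05,-0.01,0],"angular":[0,0,8]},
    {"xyz":[0.1,-0.02,0],"angular":[0,0,16]},
    {"xyz":[0.145,-0.028,0],"angular":[0,0,24]},
    {"xyz":[0.19,-0.037,0],"angular":[0,0,26]},
    {"xyz":[0.24,-0.046,0],"angular":[0,0,26]},
    {"xyz":[0.29,-0.056,0],"angular":[0,0,26]},
    {"xyz":[0.34,-0.065,0],"angular":[0,0,26]},
    {"xyz":[0.385,-0.074,0],"angular":[0,0,26]},
    {"xyz":[0.433,-0.083,0],"angular":[0,0,26]},
    {"xyz":[0.433,-0.083,0],"angular":[0,0,26]},
    {"xyz":[0.433,-0.083,0],"angular":[0,0,26]},
    {"xyz":[0.433,-0.083,0],"angular":[0,0,26]}
  ],
  "hand": 0.6
}}

```text
clock: 1.45
position: [0.6263, -0.298, 0.2312]
ee_rot: [1.0, -0.0, -0.0, 0.0]
ft_force: [-0.2, 0.2, 0.2]
grip_width: 0.597
grasp_force: 0.0
```

```bash
cat >> h.py <<'E'
def woodlids(c):
    hsv=cv2.cvtColor(c['img'],cv2.COLOR_RGB2HSV)
    m=cv2.inRange(hsv,(14,55,110),(32,175,255))
    k,l,s,cc=cv2.connectedComponentsWithStats(m)
    return [(s[i].tolist(),cc[i].round(1)) for i in range(1,k) if s[i,4]>150]
E
python3 - <<'E'
from h import *
np.set_printoptions(precision=4,suppress=True)
o=get_obs(); print(o['clock'],o['position'],o['ee_rot'],o['ft_force'],o['grip_width'])
c=shot('wrist','w1.png'); print(woodlids(c)); print(proj(c,[[.6265,-.2966,.113],[.6265,-.2966,.083]]))
E
```

```text
1.45 [ 0.6263 -0.298   0.2312] [ 1.     -0.0003 -0.0003  0.0004] [-0.2178  0.244   0.2178] 0.5974825212454853
[([273, 171, 93, 91, 6507], array([318.9, 216.2])), ([221, 265, 182, 157, 16556], array([319. , 339.8])), ([505, 280, 17, 62, 738], array([512.4, 310.1])), ([74, 354, 53, 48, 1284], array([ 94.9, 371.4]))]
[[318.1726 228.0589]
 [318.3988 217.219 ]]
```

View pics/w1.png

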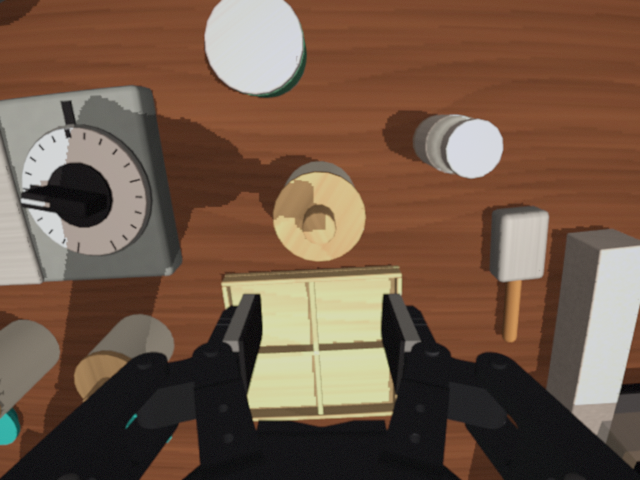

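The wrist view shows jar B's lid centred at (319,216), as predicted. The tray cross is at about (316,353), the dial centre at about (85,190), and the pointer faces left.

{"name": "carry_out", "arguments": {
  "motion": [
    {"xyz":[0,-0.001,0.05]},
    {"xyz":[0,-0.001,0.1]},
    {"xyz":[0,-0.001,0.12]},
    {"xyz":[0,-0.001,0.13]},
    {"xyz":[0,-0.001,0.14]},
    {"xyz":[0,-0.001,0.14]}
  ]
}}

```text
validation failed for argument at $.mo...
```

```bash
python3 - <<'E'
from h import *
np.set_printoptions(precision=4,suppress=True)
# use stored w1 picture with the wrist pose then: extrinsics offset from TCP
c=camera('wrist'); p=get_obs()['position']; E=np.array(c['extrinsics'])
E[:3,3]+=np.array([.6263,-.298,.2312])-p; c['extrinsics']=E
np.save('dE.npy',E[:3,3]-[.6263,-.298,.2312]); print(p,E)
print('cross',onz(c,[[316,353]],.022)); 
print('ends',onz(c,[[309,283],[385,350]],.022))
print('tray far corners',onz(c,[[222,275],[400,267]],.022))
print('dial',onz(c,[[85,190]],.054),'knob axis disc',onz(c,[[82,194]],.061),'zero',onz(c,[[68,113]],.05))
print('scale c',onz(c,[[138,87],[180,268]],.045))
hsv=cv2.cvtColor(cv2.imread('pics/w1.png'),cv2.COLOR_BGR2HSV)
E
```

```text
[ 0.6261 -0.2983  0.2315] [[-0.0028  0.9492  0.3147  0.7074]
 [-1.     -0.0032  0.0008 -0.2987]
 [ 0.0018 -0.3147  0.9492  0.374 ]
 [ 0.      0.      0.      1.    ]]
cross [[ 0.4501 -0.2927  0.022 ]]
ends [[ 0.5379 -0.286   0.022 ]
 [ 0.4535 -0.3709  0.022 ]]
tray far corners [[ 0.5472 -0.1947  0.022 ]
 [ 0.5557 -0.3809  0.022 ]]
dial [[ 0.6452 -0.0854  0.054 ]] knob axis disc [[ 0.643  -0.0865  0.061 ]] zero [[ 0.7125 -0.0797  0.05  ]]
scale c [[ 0.7319 -0.1434  0.045 ]
 [ 0.5651 -0.1606  0.045 ]]
```

{"name": "carry_out", "arguments": {
  "motion": [
    {"xyz":[0,0,0]},
    {"xyz":[0,0,0]},
    {"xyz":[0,0,0]},
    {"xyz":[0,0,0]},
    {"xyz":[0,0,0]},
    {"xyz":[0,0,-0.01]},
    {"xyz":[0,0,-0.04]},
    {"xyz":[0,0,-0.06]},
    {"xyz":[0,0,-0.06]}
  ],
  "hand": 0.1,
  "grip_force": 30
}}

```text
validation failed for argument at $.mo...
```

{"name": "carry_out", "arguments": {
  "motion": [
    {"xyz":[0,-0.001,0.05],"angular":[0,0,0]},
    {"xyz":[0,-0.001,0.1],"angular":[0,0,0]},
    {"xyz":[0,-0.001,0.12],"angular":[0,0,0]},
    {"xyz":[0,-0.001,0.13],"angular":[0,0,0]},
    {"xyz":[0,-0.001,0.14],"angular":[0,0,0]},
    {"xyz":[0,-0.001,0.14],"angular":[0,0,0]}
  ]
}}

```text
clock: 2.15
position: [0.6269, -0.2962, 0.0914]
ee_rot: [1.0, 0.0, 0.0, 0.0]
ft_force: [-0.3, 0.4, -0.2]
grip_width: 0.597
grasp_force: 0.0
```

{"name": "carry_out", "arguments": {
  "motion": [
    {"xyz":[0,0,0],"angular":[0,0,0]},
    {"xyz":[0,0,0],"angular":[0,0,0]},
    {"xyz":[0,0,0],"angular":[0,0,0]},
    {"xyz":[0,0,0],"angular":[0,0,0]},
    {"xyz":[0,0,0],"angular":[0,0,0]},
    {"xyz":[0,0,-0.01],"angular":[0,0,0]},
    {"xyz":[0,0,-0.04],"angular":[0,0,0]},
    {"xyz":[0,0,-0.06],"angular":[0,0,0]},
    {"xyz":[0,0,-0.06],"angular":[0,0,0]}
  ],
  "hand": 0.1,
  "grip_force": 30
}}

```text
clock: 3.05
position: [0.6288, -0.2963, 0.1556]
ee_rot: [1.0, 0.0, 0.003, 0.001]
ft_force: [-0.6, -0.5, -0.6]
grip_width: 0.29
grasp_force: 29.6
```

{"name": "carry_out", "arguments": {
  "motion": [
    {"xyz":[-0.04,0.01,0],"angular":[0,0,0]},
    {"xyz":[-0.085,0.026,0.01],"angular":[0,0,0]},
    {"xyz":[-0.127,0.039,0.03],"angular":[0,0,0]},
    {"xyz":[-0.127,0.039,0.05],"angular":[0,0,0]},
    {"xyz":[-0.127,0.039,0.05],"angular":[0,0,0]},
    {"xyz":[-0.127,0.039,0.05],"angular":[0,0,0]}
  ]
}}

```text
clock: 3.65
position: [0.5008, -0.3341, 0.1015]
ee_rot: [1.0, 0.001, 0.0, -0.0]
ft_force: [1.0, 0.7, -0.6]
grip_width: 0.29
grasp_force: 29.6
```

```bash
python3 - <<'E'
from h import *
np.set_printoptions(precision=4,suppress=True)
o=get_obs(); print(o['position'],o['ee_rot'],o['grip_width'])
c=shot('wrist','w2.png'); ct=shot('top','t2.png')
img=cv2.imread('pics/t2.png')[180:320,360:480]; cv2.imwrite('pics/t2c.png',np.hstack([cv2.resize(img,(411,480)),cv2.resize(cv2.imread('pics/w2.png')[:,:389],(389,480))]))
E
```

```text
[ 0.5008 -0.3341  0.1015] [ 1.      0.001   0.0001 -0.0003] 0.290365752356763
```

View pics/w2.png

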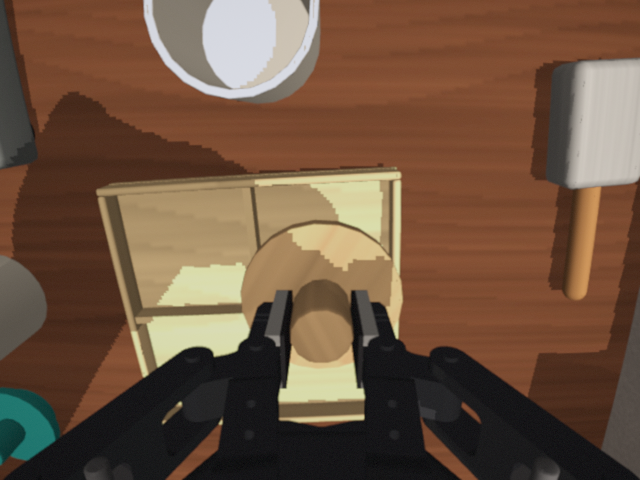

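The wrist view shows lid B held above the far-right compartment, between the divider at (254,187) and the right wall at about (398,200).

{"name": "carry_out", "arguments": {
  "motion": [
    {"xyz":[-0.001,0.001,0.03],"angular":[0,0,0]},
    {"xyz":[-0.001,0.001,0.05],"angular":[0,0,0]},
    {"xyz":[-0.001,0.001,0.06],"angular":[0,0,0]},
    {"xyz":[-0.001,0.001,0.066],"angular":[0,0,0]},
    {"xyz":[-0.001,0.001,0.067],"angular":[0,0,0]}
  ]
}}

```text
clock: 4.25
position: [0.5, -0.3357, 0.0348]
ee_rot: [1.0, 0.001, 0.0, 0.0]
ft_force: [2.0, 0.6, -0.4]
grip_width: 0.291
grasp_force: 30.0
```

{"name": "carry_out", "arguments": {
  "motion": [
    {"xyz":[0,0,0],"angular":[0,0,0]},
    {"xyz":[0,0,0],"angular":[0,0,0]},
    {"xyz":[0,0,0],"angular":[0,0,0]},
    {"xyz":[0,0,-0.02],"angular":[0,0,0]},
    {"xyz":[0,0,-0.05],"angular":[0,0,0]},
    {"xyz":[0,0,-0.1],"angular":[0,0,0]},
    {"xyz":[0,0,-0.14],"angular":[0,0,0]},
    {"xyz":[0,-0.05,-0.14],"angular":[0,0,0]},
    {"xyz":[-0.02,-0.1,-0.14],"angular":[0,0,0]},
    {"xyz":[-0.03,-0.15,-0.14],"angular":[0,0,0]},
    {"xyz":[-0.04,-0.2,-0.14],"angular":[0,0,0]},
    {"xyz":[-0.047,-0.249,-0.14],"angular":[0,0,0]}
  ],
  "hand": 0.6
}}

```text
clock: 5.45
position: [0.4519, -0.0905, 0.1749]
ee_rot: [1.0, 0.0, 0.001, 0.0]
ft_force: [1.3, 1.2, 0.0]
grip_width: 0.598
grasp_force: 0.0
```

```bash
python3 - <<'E'
from h import *
np.set_printoptions(precision=4,suppress=True)
o=get_obs(); print(o['position'],o['ee_rot'],o['grip_width'])
c=shot('wrist','w3.png'); print(woodlids(c)); print(proj(c,[[.4528,-.0868,.113],[.4528,-.0868,.083]]))
E
```

```text
[ 0.4519 -0.0905  0.1749] [1.     0.0003 0.0005 0.0005] 0.5983509557627972
[([440, 103, 200, 222, 31824], array([540.3, 209.1])), ([259, 183, 113, 109, 9222], array([314.7, 237.3])), ([23, 210, 114, 110, 8350], array([ 79.1, 264.8])), ([0, 248, 11, 29, 180], array([  3.4, 265.6]))]
[[313.626  255.0784]
 [314.4162 238.8653]]
```

View pics/w3.png

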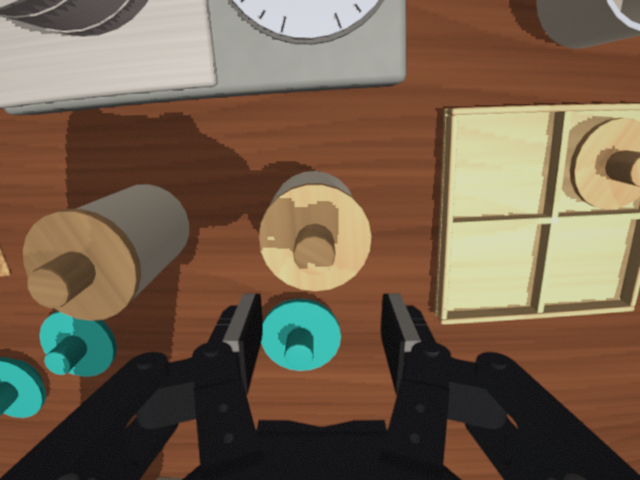

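Jar C's lid is centred at (315,237) under the gripper, and lid B sits flat in the far-right compartment.

{"name": "carry_out", "arguments": {
  "motion": [
    {"xyz":[0,0,0],"angular":[0,0,0]},
    {"xyz":[0,0,0.04],"angular":[0,0,0]},
    {"xyz":[0,0,0.07],"angular":[0,0,0]},
    {"xyz":[0,0,0.084],"angular":[0,0,0]},
    {"xyz":[0,0,0.084],"angular":[0,0,0]},
    {"xyz":[0,0,0.084],"angular":[0,0,0]}
  ]
}}

```text
clock: 6.1
position: [0.4531, -0.0929, 0.0909]
ee_rot: [1.0, -0.0, 0.0, 0.0]
ft_force: [0.8, 0.9, 0.4]
grip_width: 0.599
grasp_force: 0.0
```

{"name": "carry_out", "arguments": {
  "motion": [
    {"xyz":[0,0,0],"angular":[0,0,0]},
    {"xyz":[0,0,0],"angular":[0,0,0]},
    {"xyz":[0,0,0],"angular":[0,0,0]},
    {"xyz":[0,0,0],"angular":[0,0,0]},
    {"xyz":[0,0,0],"angular":[0,0,0]},
    {"xyz":[0,0,-0.01],"angular":[0,0,0]},
    {"xyz":[0,0,-0.04],"angular":[0,0,0]},
    {"xyz":[0,0,-0.06],"angular":[0,0,0]},
    {"xyz":[0,0,-0.06],"angular":[0,0,0]}
  ],
  "hand": 0.1
}}

```text
clock: 7.0
position: [0.4543, -0.0926, 0.1536]
ee_rot: [1.0, 0.0, 0.002, 0.001]
ft_force: [0.8, 1.2, -1.3]
grip_width: 0.29
grasp_force: 29.7
```

{"name": "carry_out", "arguments": {
  "motion": [
    {"xyz":[-0.015,0.04,0],"angular":[0,0,0]},
    {"xyz":[-0.03,0.08,0],"angular":[0,0,0]},
    {"xyz":[-0.045,0.12,0],"angular":[0,0,0]},
    {"xyz":[-0.053,0.157,0],"angular":[0,0,0]},
    {"xyz":[-0.053,0.157,0.03],"angular":[0,0,0]},
    {"xyz":[-0.053,0.157,0.05],"angular":[0,0,0]},
    {"xyz":[-0.053,0.157,0.05],"angular":[0,0,0]},
    {"xyz":[-0.053,0.157,0.05],"angular":[0,0,0]}
  ]
}}

```text
clock: 7.8
position: [0.3996, -0.249, 0.1005]
ee_rot: [1.0, 0.001, -0.0, -0.0]
ft_force: [0.6, -0.6, 0.2]
grip_width: 0.292
grasp_force: 29.7
```

```bash
python3 - <<'E'
from h import *
np.set_printoptions(precision=4,suppress=True)
o=get_obs(); print(o['position'],o['ee_rot'],o['grip_width'])
c=shot('wrist','w4.png')
for z in(.022,):
  print(proj(c,[[.450,-.2925,z],[.4933,-.243,.03]]))
# jar C rim from side
E
```

```text
[ 0.3996 -0.249   0.1005] [ 1.      0.0006 -0.0004 -0.0001] 0.29183624454487056
[[392.4461 167.7512]
 [308.764   90.2215]]
```

View pics/w4.png

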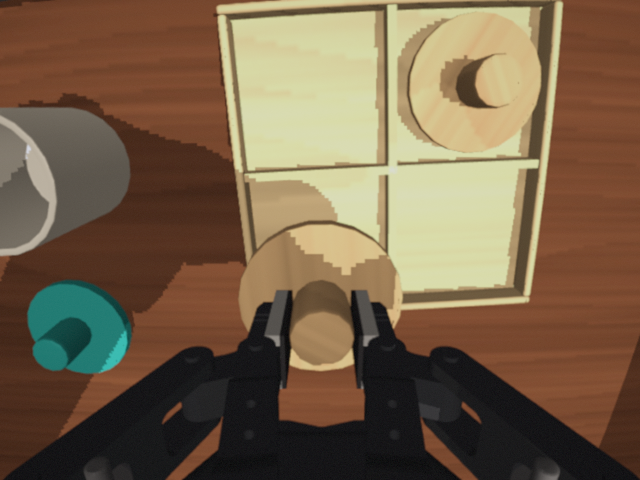

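The cross at (391,167) matches the prediction, and lid C is above the near-left compartment.

{"name": "carry_out", "arguments": {
  "motion": [
    {"xyz":[0.001,0,0.03],"angular":[0,0,0]},
    {"xyz":[0.001,0,0.05],"angular":[0,0,0]},
    {"xyz":[0.001,0,0.06],"angular":[0,0,0]},
    {"xyz":[0.001,0,0.066],"angular":[0,0,0]},
    {"xyz":[0.001,0,0.066],"angular":[0,0,0]}
  ]
}}

```text
clock: 8.35
position: [0.4011, -0.2492, 0.0346]
ee_rot: [1.0, 0.001, 0.0, 0.0]
ft_force: [-0.7, -0.8, -0.6]
grip_width: 0.293
grasp_force: 29.7
```

{"name": "carry_out", "arguments": {
  "motion": [
    {"xyz":[0,0,0],"angular":[0,0,0]},
    {"xyz":[0,0,0],"angular":[0,0,0]},
    {"xyz":[0,0,0],"angular":[0,0,0]},
    {"xyz":[0,0,-0.02],"angular":[0,0,0]},
    {"xyz":[0,0,-0.05],"angular":[0,0,0]},
    {"xyz":[0,0,-0.1],"angular":[0,0,0]},
    {"xyz":[0,0,-0.15],"angular":[0,0,0]},
    {"xyz":[0.01,-0.05,-0.17],"angular":[0,0,0]},
    {"xyz":[0.02,-0.1,-0.17],"angular":[0,0,0]},
    {"xyz":[0.03,-0.15,-0.17],"angular":[0,0,0]},
    {"xyz":[0.04,-0.2,-0.17],"angular":[0,0,0]},
    {"xyz":[0.04,-0.25,-0.17],"angular":[0,0,0]}
  ],
  "hand": 0.6
}}

```text
clock: 9.55
position: [0.4409, -0.0044, 0.2049]
ee_rot: [1.0, 0.0, 0.001, 0.0]
ft_force: [1.7, -1.4, -1.0]
grip_width: 0.601
grasp_force: 0.0
```

{"name": "carry_out", "arguments": {
  "motion": [
    {"xyz":[0,-0.04,0],"angular":[0,0,0]},
    {"xyz":[0,-0.063,0],"angular":[0,0,0]},
    {"xyz":[0,-0.063,0],"angular":[0,0,0]},
    {"xyz":[0,-0.063,0],"angular":[0,0,0]}
  ]
}}

```text
clock: 9.95
position: [0.4404, 0.0564, 0.2045]
ee_rot: [1.0, 0.001, 0.0, 0.0]
ft_force: [-0.6, -0.1, 0.1]
grip_width: 0.601
grasp_force: 0.0
```

```bash
python3 - <<'E'
from h import *
np.set_printoptions(precision=4,suppress=True)
o=get_obs(); print(o['position'],o['ee_rot'],o['grip_width'])
c=shot('wrist','w5.png'); print(woodlids(c)); print(proj(c,[[.442,.064,.138],[.442,.064,.108],[.4528,-.0868,.075],[.450,-.2925,.022]]))
E
```

```text
[0.4404 0.0564 0.2045] [1.     0.0009 0.0002 0.0003] 0.6007045713623351
[([0, 89, 163, 183, 22954], array([ 73.5, 184. ])), ([573, 99, 67, 199, 8478], array([612. , 206.8])), ([563, 100, 33, 190, 482], array([579.5, 194.1])), ([254, 180, 112, 108, 9005], array([309.5, 233.6]))]
[[307.387  251.0507]
 [308.8868 235.5329]
 [504.8552 208.8653]
 [678.6708 199.8532]]
```

View pics/w5.png

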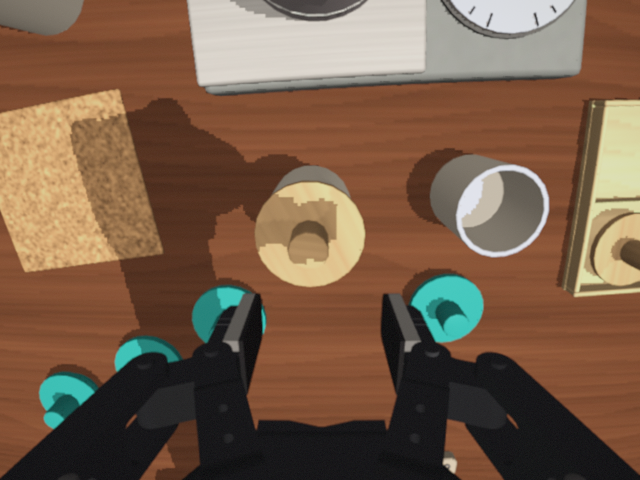

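Jar D's lid is at (310,234), and jar C stands open at (502,209), unmoved. I need to correct y by 7.5 mm before descending.

{"name": "carry_out", "arguments": {
  "motion": [
    {"xyz":[0.0015,-0.0075,0.01],"angular":[0,0,0]},
    {"xyz":[0.0015,-0.0075,0.05],"angular":[0,0,0]},
    {"xyz":[0.0015,-0.0075,0.075],"angular":[0,0,0]},
    {"xyz":[0.0015,-0.0075,0.0885],"angular":[0,0,0]},
    {"xyz":[0.0015,-0.0075,0.0885],"angular":[0,0,0]},
    {"xyz":[0.0015,-0.0075,0.0885],"angular":[0,0,0]}
  ]
}}

```text
clock: 10.6
position: [0.4423, 0.0641, 0.1164]
ee_rot: [1.0, 0.0, 0.0, -0.0]
ft_force: [0.5, 0.2, -0.2]
grip_width: 0.6
grasp_force: 0.0
```

{"name": "carry_out", "arguments": {
  "motion": [
    {"xyz":[0,0,0],"angular":[0,0,0]},
    {"xyz":[0,0,0],"angular":[0,0,0]},
    {"xyz":[0,0,0],"angular":[0,0,0]},
    {"xyz":[0,0,0],"angular":[0,0,0]},
    {"xyz":[0,0,0],"angular":[0,0,0]},
    {"xyz":[0,0,-0.01],"angular":[0,0,0]},
    {"xyz":[0,0,-0.04],"angular":[0,0,0]},
    {"xyz":[0,0,-0.06],"angular":[0,0,0]},
    {"xyz":[0,0,-0.06],"angular":[0,0,0]}
  ],
  "hand": 0.1
}}

```text
clock: 11.5
position: [0.4434, 0.0644, 0.1791]
ee_rot: [1.0, 0.001, 0.003, -0.0]
ft_force: [0.2, 0.1, -1.6]
grip_width: 0.291
grasp_force: 29.6
```

{"name": "carry_out", "arguments": {
  "motion": [
    {"xyz":[0.01,0.04,0],"angular":[0,0,0]},
    {"xyz":[0.02,0.08,0],"angular":[0,0,0]},
    {"xyz":[0.025,0.12,0],"angular":[0,0,0]},
    {"xyz":[0.03,0.16,0],"angular":[0,0,0]},
    {"xyz":[0.04,0.2,0],"angular":[0,0,0]},
    {"xyz":[0.045,0.24,0],"angular":[0,0,0]},
    {"xyz":[0.051,0.28,0],"angular":[0,0,0]},
    {"xyz":[0.051,0.307,0.02],"angular":[0,0,0]},
    {"xyz":[0.051,0.307,0.05],"angular":[0,0,0]},
    {"xyz":[0.051,0.307,0.076],"angular":[0,0,0]},
    {"xyz":[0.051,0.307,0.076],"angular":[0,0,0]},
    {"xyz":[0.051,0.307,0.076],"angular":[0,0,0]}
  ]
}}

```text
clock: 12.7
position: [0.4931, -0.2427, 0.1002]
ee_rot: [1.0, 0.001, -0.0, -0.0]
ft_force: [0.9, -0.6, 0.7]
grip_width: 0.292
grasp_force: 29.7
```

{"name": "carry_out", "arguments": {
  "motion": [
    {"xyz":[0,0,0.03],"angular":[0,0,0]},
    {"xyz":[0,0,0.05],"angular":[0,0,0]},
    {"xyz":[0,0,0.06],"angular":[0,0,0]},
    {"xyz":[0,0,0.0655],"angular":[0,0,0]},
    {"xyz":[0,0,0.0655],"angular":[0,0,0]}
  ]
}}

```text
clock: 13.2
position: [0.4936, -0.243, 0.035]
ee_rot: [1.0, 0.001, 0.0, 0.0]
ft_force: [0.4, -0.2, -0.3]
grip_width: 0.292
grasp_force: 29.7
```

{"name": "carry_out", "arguments": {
  "motion": [
    {"xyz":[0,0,0],"angular":[0,0,0]},
    {"xyz":[0,0,0],"angular":[0,0,0]},
    {"xyz":[0,0,0],"angular":[0,0,0]},
    {"xyz":[0,0,-0.02],"angular":[0,0,0]},
    {"xyz":[0,0,-0.05],"angular":[0,0,0]},
    {"xyz":[0,0,-0.1],"angular":[0,0,0]},
    {"xyz":[0,0,-0.15],"angular":[0,0,0]},
    {"xyz":[0,0,-0.2],"angular":[0,0,0]},
    {"xyz":[0,0,-0.24],"angular":[0,0,0]},
    {"xyz":[0.01,-0.04,-0.24],"angular":[0,0,0]},
    {"xyz":[0.02,-0.08,-0.24],"angular":[0,0,0]}
  ],
  "hand": 0.6
}}

```text
clock: 14.3
position: [0.5136, -0.1629, 0.2763]
ee_rot: [1.0, -0.001, 0.002, 0.001]
ft_force: [0.4, 1.0, -1.9]
grip_width: 0.601
grasp_force: 0.0
```

{"name": "carry_out", "arguments": {
  "motion": [
    {"xyz":[0.01,-0.045,0],"angular":[0,0,0]},
    {"xyz":[0.02,-0.09,0],"angular":[0,0,0]},
    {"xyz":[0.03,-0.135,0],"angular":[0,0,0]},
    {"xyz":[0.04,-0.18,0],"angular":[0,0,0]},
    {"xyz":[0.05,-0.225,0],"angular":[0,0,0]},
    {"xyz":[0.06,-0.27,0],"angular":[0,0,0]},
    {"xyz":[0.07,-0.315,0],"angular":[0,0,0]},
    {"xyz":[0.08,-0.36,0],"angular":[0,0,0]},
    {"xyz":[0.095,-0.4,0],"angular":[0,0,0]},
    {"xyz":[0.11,-0.44,0],"angular":[0,0,0]},
    {"xyz":[0.119,-0.461,0],"angular":[0,0,0]},
    {"xyz":[0.119,-0.461,0.02],"angular":[0,0,0]}
  ]
}}

```text
clock: 15.5
position: [0.6316, 0.3033, 0.2559]
ee_rot: [1.0, 0.003, 0.001, -0.002]
ft_force: [0.5, -1.1, -0.3]
grip_width: 0.596
grasp_force: 0.0
```

```bash
python3 - <<'E'
from h import *
np.set_printoptions(precision=4,suppress=True)
o=get_obs(); print(o['position'],o['ee_rot'],o['grip_width'])
c=shot('wrist','w6.png'); print(woodlids(c)); print(proj(c,[[.632,.298,.138],[.632,.298,.108]]))
E
```

```text
[0.6316 0.3033 0.2559] [ 1.      0.0028  0.0011 -0.002 ] 0.5955192291462272
[([282, 171, 94, 91, 6678], array([328.3, 216.1])), ([244, 266, 145, 124, 13739], array([321.2, 327.6])), ([0, 435, 41, 11, 271], array([ 18.6, 440.1]))]
[[327.9273 228.3929]
 [327.4058 217.6122]]
```

View pics/w6.png

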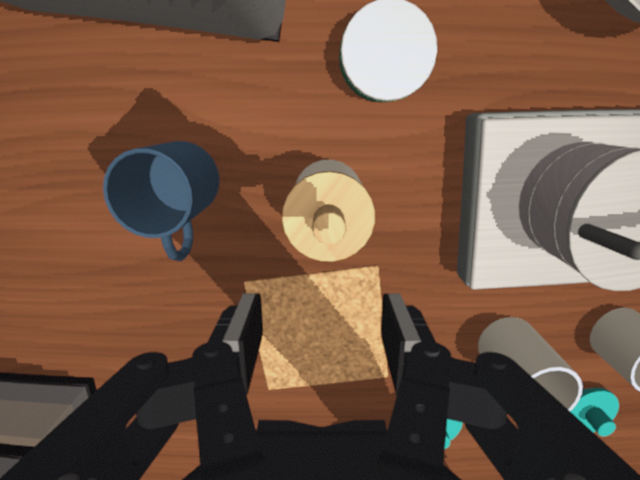

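Lid A is at (328,216), almost centred, with the mat at (320,330) and the canister still on the pan at right.

{"name": "carry_out", "arguments": {
  "motion": [
    {"xyz":[0.001,0.0055,0.02],"angular":[0,0,0]},
    {"xyz":[0.001,0.0055,0.06],"angular":[0,0,0]},
    {"xyz":[0.001,0.0055,0.08],"angular":[0,0,0]},
    {"xyz":[0.001,0.0055,0.08],"angular":[0,0,0]},
    {"xyz":[0.001,0.0055,0.08],"angular":[0,0,0]}
  ]
}}

```text
clock: 16.05
position: [0.6329, 0.2924, 0.1755]
ee_rot: [1.0, 0.0, 0.0, -0.0]
ft_force: [0.2, 0.8, 0.6]
grip_width: 0.6
grasp_force: 0.0
```

{"name": "carry_out", "arguments": {
  "motion": [
    {"xyz":[-0.0005,-0.0045,0.01],"angular":[0,0,0]},
    {"xyz":[-0.0005,-0.0045,0.04],"angular":[0,0,0]},
    {"xyz":[-0.0005,-0.0045,0.059],"angular":[0,0,0]},
    {"xyz":[-0.0005,-0.0045,0.059],"angular":[0,0,0]},
    {"xyz":[-0.0005,-0.0045,0.059],"angular":[0,0,0]}
  ]
}}

```text
clock: 16.55
position: [0.6324, 0.2978, 0.1165]
ee_rot: [1.0, 0.001, 0.001, -0.0]
ft_force: [0.2, 0.8, -0.2]
grip_width: 0.602
grasp_force: 0.0
```

{"name": "carry_out", "arguments": {
  "motion": [
    {"xyz":[0,0,0],"angular":[0,0,0]},
    {"xyz":[0,0,0],"angular":[0,0,0]},
    {"xyz":[0,0,0],"angular":[0,0,0]},
    {"xyz":[0,0,0],"angular":[0,0,0]},
    {"xyz":[0,0,0],"angular":[0,0,0]},
    {"xyz":[0,0,-0.01],"angular":[0,0,0]},
    {"xyz":[0,0,-0.04],"angular":[0,0,0]},
    {"xyz":[0,0,-0.08],"angular":[0,0,0]},
    {"xyz":[0,0,-0.13],"angular":[0,0,0]},
    {"xyz":[0,0,-0.17],"angular":[0,0,0]},
    {"xyz":[0,0,-0.17],"angular":[0,0,0]}
  ],
  "hand": 0.1
}}

```text
clock: 17.65
position: [0.6334, 0.2986, 0.2933]
ee_rot: [1.0, 0.0, 0.004, -0.003]
ft_force: [-0.3, 1.1, -0.8]
grip_width: 0.29
grasp_force: 29.6
```

{"name": "carry_out", "arguments": {
  "motion": [
    {"xyz":[-0.015,0.04,0],"angular":[0,0,0]},
    {"xyz":[-0.03,0.08,0],"angular":[0,0,0]},
    {"xyz":[-0.045,0.12,0],"angular":[0,0,0]},
    {"xyz":[-0.06,0.16,0],"angular":[0,0,0]},
    {"xyz":[-0.075,0.2,0],"angular":[0,0,0]},
    {"xyz":[-0.09,0.24,0],"angular":[0,0,0]},
    {"xyz":[-0.105,0.28,0],"angular":[0,0,0]},
    {"xyz":[-0.12,0.32,0],"angular":[0,0,0]},
    {"xyz":[-0.135,0.36,0],"angular":[0,0,0]},
    {"xyz":[-0.15,0.4,0],"angular":[0,0,0]},
    {"xyz":[-0.165,0.44,0],"angular":[0,0,0]},
    {"xyz":[-0.165,0.44,0],"angular":[0,0,0]}
  ]
}}

```text
clock: 18.85
position: [0.4651, -0.1489, 0.2855]
ee_rot: [1.0, -0.004, -0.0, 0.001]
ft_force: [0.5, -0.5, -0.7]
grip_width: 0.288
grasp_force: 29.7
```

{"name": "carry_out", "arguments": {
  "motion": [
    {"xyz":[-0.01,0.04,0],"angular":[0,0,0]},
    {"xyz":[-0.02,0.08,0],"angular":[0,0,0]},
    {"xyz":[-0.03,0.12,0],"angular":[0,0,0]},
    {"xyz":[-0.045,0.16,0],"angular":[0,0,0]},
    {"xyz":[-0.06,0.2,0],"angular":[0,0,0]},
    {"xyz":[-0.06,0.2,0.04],"angular":[0,0,0]},
    {"xyz":[-0.06,0.2,0.08],"angular":[0,0,0]},
    {"xyz":[-0.06,0.2,0.12],"angular":[0,0,0]},
    {"xyz":[-0.06,0.2,0.16],"angular":[0,0,0]},
    {"xyz":[-0.06,0.2,0.185],"angular":[0,0,0]},
    {"xyz":[-0.06,0.2,0.185],"angular":[0,0,0]},
    {"xyz":[-0.06,0.2,0.185],"angular":[0,0,0]}
  ]
}}

```text
clock: 20.05
position: [0.4082, -0.3428, 0.1012]
ee_rot: [1.0, 0.001, 0.0, 0.0]
ft_force: [0.8, -0.6, -0.4]
grip_width: 0.296
grasp_force: 29.8
```

{"name": "carry_out", "arguments": {
  "motion": [
    {"xyz":[-0.001,0,0.03],"angular":[0,0,0]},
    {"xyz":[-0.001,0,0.05],"angular":[0,0,0]},
    {"xyz":[-0.001,0,0.06],"angular":[0,0,0]},
    {"xyz":[-0.001,0,0.0655],"angular":[0,0,0]},
    {"xyz":[-0.001,0,0.0655],"angular":[0,0,0]}
  ]
}}

```text
clock: 20.55
position: [0.4073, -0.3432, 0.0356]
ee_rot: [1.0, 0.001, 0.0, 0.0]
ft_force: [-0.2, 0.4, -0.9]
grip_width: 0.289
grasp_force: 29.8
```

{"name": "carry_out", "arguments": {
  "motion": [
    {"xyz":[0,0,0],"angular":[0,0,0]},
    {"xyz":[0,0,0],"angular":[0,0,0]},
    {"xyz":[0,0,0],"angular":[0,0,0]},
    {"xyz":[0,0,-0.02],"angular":[0,0,0]},
    {"xyz":[0,0,-0.05],"angular":[0,0,0]},
    {"xyz":[0,0,-0.1],"angular":[0,0,0]},
    {"xyz":[0,0,-0.15],"angular":[0,0,0]},
    {"xyz":[0,0,-0.2],"angular":[0,0,0]},
    {"xyz":[0,0,-0.25],"angular":[0,0,0]},
    {"xyz":[0,0,-0.28],"angular":[0,0,0]},
    {"xyz":[0,-0.04,-0.3],"angular":[0,0,0]},
    {"xyz":[0.01,-0.08,-0.3],"angular":[0,0,0]}
  ],
  "hand": 0.6
}}

```text
clock: 21.75
position: [0.4167, -0.2633, 0.3384]
ee_rot: [1.0, -0.001, 0.002, 0.002]
ft_force: [1.0, 0.8, -0.0]
grip_width: 0.602
grasp_force: 0.0
```

{"name": "carry_out", "arguments": {
  "motion": [
    {"xyz":[0.01,-0.04,0],"angular":[0,0,8]},
    {"xyz":[0.02,-0.08,0],"angular":[0,0,16]},
    {"xyz":[0.03,-0.12,0],"angular":[0,0,24]},
    {"xyz":[0.04,-0.16,0],"angular":[0,0,32]},
    {"xyz":[0.05,-0.2,0],"angular":[0,0,40]},
    {"xyz":[0.06,-0.23,0],"angular":[0,0,48]},
    {"xyz":[0.07,-0.26,0],"angular":[0,0,56]},
    {"xyz":[0.08,-0.3,0],"angular":[0,0,64]},
    {"xyz":[0.09,-0.32,0],"angular":[0,0,72]},
    {"xyz":[0.1,-0.32,0],"angular":[0,0,80]},
    {"xyz":[0.1,-0.32,0],"angular":[0,0,82]},
    {"xyz":[0.1,-0.32,0],"angular":[0,0,82]}
  ],
  "hand": 0.9
}}

```text
clock: 22.95
position: [0.4662, 0.0138, 0.3978]
ee_rot: [0.856, -0.513, 0.042, -0.046]
ft_force: [0.3, -0.9, 0.8]
grip_width: 0.898
grasp_force: 0.0
```

```bash
python3 - <<'E'
from h import *
np.set_printoptions(precision=4,suppress=True)
o=get_obs(); print(o['position'],o['ee_rot'],o['grip_width'],o['joint_pos'])
c=shot('wrist','w7.png'); ct=shot('top','t7.png')
E
```

```text
[0.4662 0.0138 0.3978] [ 0.8561 -0.5131  0.0416 -0.0463] 0.8983013686971176 [ 1.1125 -0.1983 -1.0166  1.6009 -0.2163  1.5297 -2.5593]
```

View pics/w7.png

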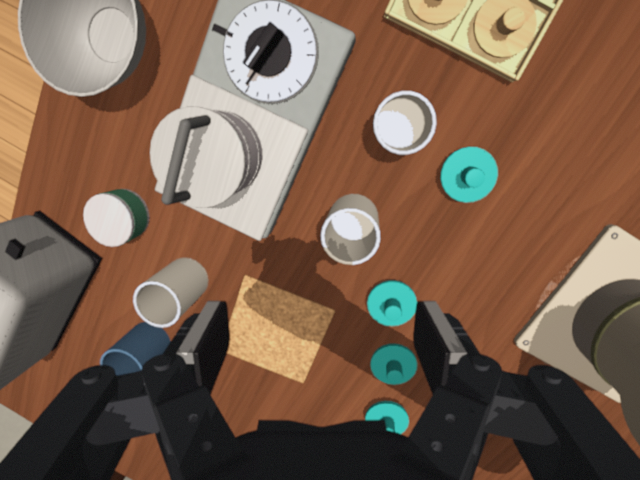

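The wrist joint is at its limit, so I'll turn the other way. The picture shows the canister on the pan with its handle bar from (200,125) to (175,195). Jars B, C and D stand open, and the lids are in the tray. Next: the relative move.

```bash
cat >> h.py <<'E'
def rel(pos,yaw):
    o=get_obs(); A=R.from_quat(o['ee_rot']); h=np.radians(yaw)/2
    T=R.from_quat([np.cos(h),np.sin(h),0,0]); r=A.inv()*T
    return A.inv().apply(np.array(pos)-o['position']).round(4), np.degrees(r.as_rotvec()).round(2)
E
python3 - <<'E'
from h import *
print(rel([.50,.06,.36],18)); 
ct=camera('top'); img=cv2.imread('pics/t7.png'); cv2.imwrite('pics/t7c.png',cv2.resize(img[150:320,160:480],(800,425),interpolation=cv2.INTER_CUBIC))
print(get_obs()['position'])
E
```

```text
(array([-0.0265, -0.0471,  0.0423]), array([ -4.82,  -5.96, -79.87]))
[0.46594265 0.0121079  0.39688278]
```

{"name": "carry_out", "arguments": {
  "motion": [
    {"xyz":[-0.003,-0.005,0.004],"angular":[-0.5,-0.6,-8]},
    {"xyz":[-0.005,-0.01,0.008],"angular":[-1,-1.2,-16]},
    {"xyz":[-0.008,-0.014,0.012],"angular":[-1.5,-1.8,-24]},
    {"xyz":[-0.01,-0.019,0.016],"angular":[-2,-2.4,-32]},
    {"xyz":[-0.013,-0.024,0.021],"angular":[-2.4,-3,-40]},
    {"xyz":[-0.016,-0.028,0.025],"angular":[-2.9,-3.6,-48]},
    {"xyz":[-0.019,-0.033,0.03],"angular":[-3.4,-4.2,-56]},
    {"xyz":[-0.021,-0.038,0.034],"angular":[-3.9,-4.8,-64]},
    {"xyz":[-0.024,-0.042,0.038],"angular":[-4.3,-5.4,-72]},
    {"xyz":[-0.026,-0.047,0.042],"angular":[-4.8,-6,-80]},
    {"xyz":[-0.026,-0.047,0.042],"angular":[-4.8,-6,-80]},
    {"xyz":[-0.026,-0.047,0.042],"angular":[-4.8,-6,-80]}
  ]
}}

```text
clock: 24.3
position: [0.4998, 0.0604, 0.3595]
ee_rot: [0.987, 0.158, -0.001, -0.002]
ft_force: [0.2, 0.7, 0.1]
grip_width: 0.902
grasp_force: 0.0
```

```bash
python3 - <<'E'
from h import *
o=get_obs(); print(o['position'],o['ee_rot'],o['joint_pos'].round(2))
print(rel([.54,.06,.36],98)); 
E
```

```text
[0.49980825 0.06042389 0.35947461] [ 9.87428597e-01  1.58048884e-01 -8.94677829e-04 -2.12511488e-03] [ 0.87  0.15 -1.18  1.51  0.13  1.58 -1.56]
(array([ 0.0381,  0.0129, -0.0006]), array([ -0.26,  -0.13, -79.81]))
```

{"name": "carry_out", "arguments": {
  "motion": [
    {"xyz":[0.008,0.001,0],"angular":[0,0,-8]},
    {"xyz":[0.016,0.003,0],"angular":[0,0,-16]},
    {"xyz":[0.024,0.005,0],"angular":[0,0,-24]},
    {"xyz":[0.032,0.008,0],"angular":[0,0,-32]},
    {"xyz":[0.04,0.01,0],"angular":[0,0,-40]},
    {"xyz":[0.05,0.014,0],"angular":[0,0,-48]},
    {"xyz":[0.06,0.018,0],"angular":[0,0,-56]},
    {"xyz":[0.07,0.021,0],"angular":[0,0,-64]},
    {"xyz":[0.08,0.024,0],"angular":[0,0,-72]},
    {"xyz":[0.09,0.027,0],"angular":[0,0,-80]},
    {"xyz":[0.09,0.027,0],"angular":[0,0,-80]},
    {"xyz":[0.09,0.027,0],"angular":[0,0,-80]}
  ]
}}

```text
clock: 25.5
position: [0.5935, 0.0627, 0.3597]
ee_rot: [0.656, 0.755, 0.001, -0.002]
ft_force: [0.1, 0.3, -1.1]
grip_width: 0.9
grasp_force: 0.0
```

```bash
python3 - <<'E'
from h import *
np.set_printoptions(precision=4,suppress=True)
o=get_obs(); print(o['position'],o['ee_rot'],o['joint_pos'].round(2))
c=shot('wrist','w8.png'); E=c['extrinsics']; print(c['cx'],c['cy'],E)
img=cv2.imread('pics/w8.png'); hsv=cv2.cvtColor(img,cv2.COLOR_BGR2HSV)
m=cv2.inRange(img,(0,0,0),(95,95,95)); k,l,s,cc=cv2.connectedComponentsWithStats(m)
for i in range(1,k):
    if s[i,4]>200: print(s[i],cc[i])
E
```

```text
[0.5935 0.0627 0.3597] [ 0.6562  0.7546  0.0006 -0.0017] [ 0.69  0.53 -1.32  1.27  0.51  1.71 -0.38]
321.215362908042 235.37075950743596 [[ 0.9905 -0.131  -0.0413  0.5829]
 [ 0.1373  0.9411  0.3091  0.1415]
 [-0.0016 -0.3118  0.9501  0.5029]
 [ 0.      0.      0.      1.    ]]
[ 76   0  33  30 252] [97.2024 13.8175]
[    0     0   438   212 37855] [214.573   95.6435]
[576   0  62  13 397] [604.8816   3.728 ]
[446   8  46  82 941] [460.0691  50.4325]
[360 157  20 107 372] [367.7957 199.4516]
[ 456  171  116   99 3914] [501.7141 204.5667]
[115 214  44  44 444] [143.0721 228.0338]
[192 224  50  42 735] [219.2993 237.3361]
[ 321  262   42   64 1387] [340.7433 294.9769]
[    0   301   640   179 58422] [319.1474 419.4406]
[294 362  43  25 441] [318.4059 370.932 ]
```

View pics/w8.png

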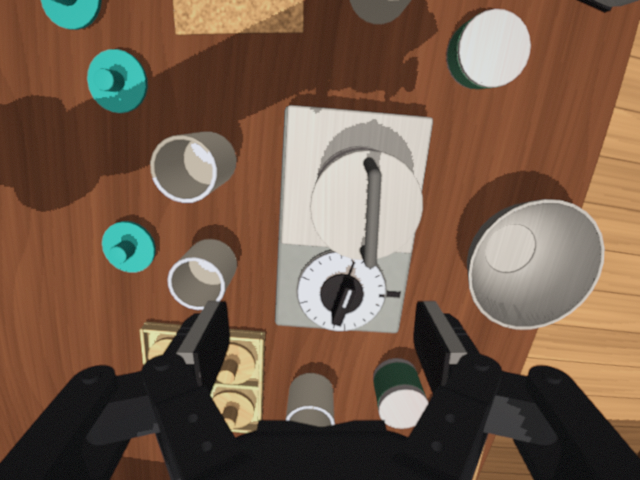

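The wrist view shows the handle bar from (372,165) to (370,262), the canister rim circle at about (367,203), the dial centre at (342,291), and the zero block at (395,294).

```bash
python3 - <<'E'
from h import *
np.set_printoptions(precision=4,suppress=True)
c=camera('wrist'); 
b=onz(c,[[372,162],[370,264]],.190); print('bar',b,b.mean(0),np.degrees(np.arctan2(*(b[0]-b[1])[[1,0]])))
img=c['img'][:,:,::-1].copy(); hsv=cv2.cvtColor(img,cv2.COLOR_BGR2HSV)
# bar: dark grey line inside canister top region
roi=img[150:275,345:400]; m=(roi.max(2)<140).astype(np.uint8); 
ys,xs=np.nonzero(m); 
vx,vy,x0,y0=cv2.fitLine(np.c_[xs,ys].astype(np.float32),cv2.DIST_HUBER,0,.01,.01).ravel(); print('line',x0+345,y0+150,vx,vy)
# canister top disc: bright neutral
print('rimtop', onz(c,[[367,203]],.143), 'left/right edges', onz(c,[[310,203],[423,203]],.143))
ct=camera('top'); w=onz(c,[[342,291],[395,294]],.054); print('dial',w)
print('scale corners',onz(c,[[289,106],[433,117],[404,332],[276,325]],.05))
print('pan/casing div',onz(c,[[280,243],[414,252]],.058),'pan far',onz(c,[[289,106],[432,117]],.058))
print(rel([.6325,.0576,.30],98))
m=cv2.cvtColor(img,cv2.COLOR_BGR2GRAY)
cv2.imwrite('pics/w8c.png',cv2.resize(img[90:345,250:450],(624,600)[0:2] if False else (470,600),interpolation=cv2.INTER_CUBIC))
E
```

```text
bar [[0.6298 0.11   0.19  ]
 [0.6447 0.0183 0.19  ]] [0.6373 0.0641 0.19  ] 99.20099795162801
line 371.19193 211.94016 0.026821451 -0.9996402
rimtop [[0.6392 0.0644 0.143 ]] left/right edges [[0.5827 0.0565 0.143 ]
 [0.6951 0.0723 0.143 ]]
dial [[ 0.6412 -0.0793  0.054 ]
 [ 0.7134 -0.074   0.054 ]]
scale corners [[ 0.5433  0.1466  0.05  ]
 [ 0.7135  0.1586  0.05  ]
 [ 0.7399 -0.1337  0.05  ]
 [ 0.5576 -0.1472  0.05  ]]
pan/casing div [[ 0.5513 -0.021   0.058 ]
 [ 0.7245 -0.0093  0.058 ]] pan far [[0.544  0.1465 0.058 ]
 [0.71   0.1581 0.058 ]]
(array([-0.0106,  0.0381,  0.0603]), array([-0.02, -0.14,  0.11]))
```

View pics/w8c.png

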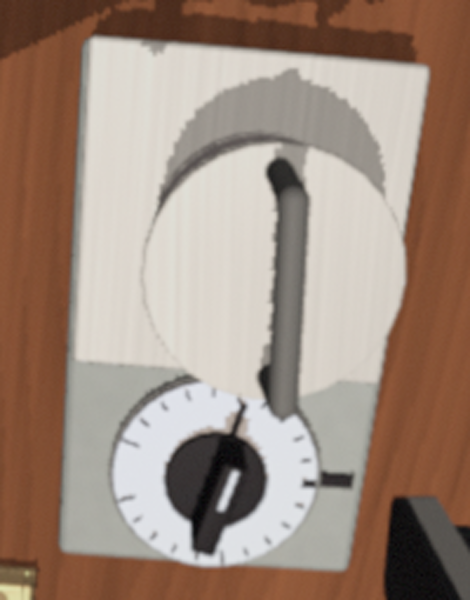

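{"name": "carry_out", "arguments": {
  "motion": [
    {"xyz":[-0.003,0.03,0],"angular":[0,0,-1]},
    {"xyz":[-0.005,0.044,0.01],"angular":[0,0,-1]},
    {"xyz":[-0.005,0.044,0.05],"angular":[0,0,-1]},
    {"xyz":[-0.005,0.044,0.09],"angular":[0,0,-1]},
    {"xyz":[-0.005,0.044,0.13],"angular":[0,0,-1]},
    {"xyz":[-0.005,0.044,0.16],"angular":[0,0,-1]},
    {"xyz":[-0.005,0.044,0.18],"angular":[0,0,-1]},
    {"xyz":[-0.005,0.044,0.19],"angular":[0,0,-1]},
    {"xyz":[-0.005,0.044,0.19],"angular":[0,0,-1]}
  ]
}}

```text
clock: 26.55
position: [0.6373, 0.0641, 0.1693]
ee_rot: [0.648, 0.762, 0.0, -0.002]
ft_force: [0.1, -0.3, 0.1]
grip_width: 0.899
grasp_force: 0.0
```

{"name": "carry_out", "arguments": {
  "motion": [
    {"xyz":[0,0,0],"angular":[0,0,0]},
    {"xyz":[0,0,0],"angular":[0,0,0]},
    {"xyz":[0,0,0],"angular":[0,0,0]},
    {"xyz":[0,0,0],"angular":[0,0,0]},
    {"xyz":[0,0,0],"angular":[0,0,0]},
    {"xyz":[0,0,0],"angular":[0,0,0]},
    {"xyz":[0,0,0],"angular":[0,0,0]},
    {"xyz":[0,0,0],"angular":[0,0,0]}
  ],
  "hand": 0.0,
  "grip_force": 60
}}

```text
clock: 27.35
position: [0.638, 0.0647, 0.1705]
ee_rot: [0.647, 0.762, 0.001, -0.001]
ft_force: [-1.9, -0.3, 5.7]
grip_width: 0.116
grasp_force: 58.4
```

{"name": "carry_out", "arguments": {
  "motion": [
    {"xyz":[0,0,-0.01],"angular":[0,0,0]},
    {"xyz":[0,0,-0.03],"angular":[0,0,0]},
    {"xyz":[0,0,-0.06],"angular":[0,0,0]},
    {"xyz":[0,0,-0.09],"angular":[0,0,0]},
    {"xyz":[0,0,-0.1],"angular":[0,0,0]},
    {"xyz":[0.02,-0.01,-0.1],"angular":[0,0,0]},
    {"xyz":[0.05,-0.025,-0.1],"angular":[0,0,0]},
    {"xyz":[0.08,-0.04,-0.1],"angular":[0,0,0]},
    {"xyz":[0.11,-0.055,-0.1],"angular":[0,0,0]},
    {"xyz":[0.14,-0.07,-0.1],"angular":[0,0,0]},
    {"xyz":[0.16,-0.08,-0.1],"angular":[0,0,0]},
    {"xyz":[0.16,-0.08,-0.1],"angular":[0,0,0]}
  ]
}}

```text
clock: 28.55
position: [0.53, 0.2126, 0.27]
ee_rot: [0.645, 0.764, 0.0, -0.002]
ft_force: [-0.1, -0.0, -5.6]
grip_width: 0.116
grasp_force: 58.6
```

{"name": "carry_out", "arguments": {
  "motion": [
    {"xyz":[0.025,-0.015,0],"angular":[0,0,0]},
    {"xyz":[0.05,-0.03,0],"angular":[0,0,0]},
    {"xyz":[0.08,-0.045,0],"angular":[0,0,0]},
    {"xyz":[0.1,-0.056,0],"angular":[0,0,0]},
    {"xyz":[0.107,-0.06,0],"angular":[0,0,0]},
    {"xyz":[0.107,-0.06,0],"angular":[0,0,0]},
    {"xyz":[0.107,-0.06,0],"angular":[0,0,0]}
  ]
}}

```text
clock: 29.25
position: [0.4577, 0.3038, 0.2704]
ee_rot: [0.648, 0.762, 0.0, -0.001]
ft_force: [0.6, -0.9, -5.6]
grip_width: 0.118
grasp_force: 58.7
```

```bash
python3 - <<'E'
from h import *
np.set_printoptions(precision=4,suppress=True)
o=get_obs(); print(o['position'],o['ee_rot'],o['joint_pos'].round(2),o['grip_width'],o['ft_force'])
print(rel([.457,.306,.1165],99))
E
```

```text
[0.4577 0.3038 0.2704] [ 0.6481  0.7616  0.0004 -0.0012] [ 0.39  0.46 -1.37  1.56  0.45  1.49 -0.84] 0.11827238742458099 [ 0.6122 -0.9496 -5.5755]
(array([ 0.0019, -0.0002,  0.1539]), array([-0.05, -0.13,  0.21]))
```

{"name": "carry_out", "arguments": {
  "motion": [
    {"xyz":[0.001,0,0.04],"angular":[0,0,0]},
    {"xyz":[0.002,0,0.08],"angular":[0,0,0]},
    {"xyz":[0.002,0,0.11],"angular":[0,0,0]},
    {"xyz":[0.002,0,0.13],"angular":[0,0,0]},
    {"xyz":[0.002,0,0.143],"angular":[0,0,0]},
    {"xyz":[0.002,0,0.149],"angular":[0,0,0]},
    {"xyz":[0.002,0,0.152],"angular":[0,0,0]},
    {"xyz":[0.002,0,0.153],"angular":[0,0,0]},
    {"xyz":[0.002,0,0.153],"angular":[0,0,0]}
  ]
}}

```text
clock: 30.15
position: [0.4566, 0.3078, 0.1187]
ee_rot: [0.648, 0.762, 0.001, -0.001]
ft_force: [0.5, -0.3, -6.3]
grip_width: 0.116
grasp_force: 58.6
```

{"name": "carry_out", "arguments": {
  "motion": [
    {"xyz":[0,0,0.001],"angular":[0,0,0]},
    {"xyz":[0,0,0.002],"angular":[0,0,0]},
    {"xyz":[0,0,0.003],"angular":[0,0,0]},
    {"xyz":[0,0,0.003],"angular":[0,0,0]}
  ]
}}

```text
clock: 30.55
position: [0.4576, 0.3085, 0.1165]
ee_rot: [0.648, 0.762, 0.003, -0.001]
ft_force: [3.2, 0.9, 3.6]
grip_width: 0.117
grasp_force: 59.8
```

{"name": "carry_out", "arguments": {
  "motion": [
    {"xyz":[0,0,0],"angular":[0,0,0]},
    {"xyz":[0,0,0],"angular":[0,0,0]},
    {"xyz":[0,0,0],"angular":[0,0,0]},
    {"xyz":[0,0,0],"angular":[0,0,0]},
    {"xyz":[0,0,0],"angular":[0,0,0]},
    {"xyz":[0,0,-0.02],"angular":[0,0,0]},
    {"xyz":[0,0,-0.06],"angular":[0,0,0]},
    {"xyz":[0,0,-0.1],"angular":[0,0,0]},
    {"xyz":[0,0,-0.14],"angular":[0,0,0]},
    {"xyz":[0,0,-0.18],"angular":[0,0,0]},
    {"xyz":[-0.03,0.01,-0.19],"angular":[0,0,0]},
    {"xyz":[-0.07,0.02,-0.19],"angular":[0,0,0]}
  ],
  "hand": 0.9
}}

```text
clock: 31.75
position: [0.4871, 0.243, 0.3071]
ee_rot: [0.646, 0.764, 0.003, -0.001]
ft_force: [0.3, 0.7, -0.4]
grip_width: 0.9
grasp_force: 0.0
```

{"name": "carry_out", "arguments": {
  "motion": [
    {"xyz":[-0.04,0.012,0],"angular":[0,0,0]},
    {"xyz":[-0.08,0.024,0],"angular":[0,0,0]},
    {"xyz":[-0.12,0.036,0],"angular":[0,0,0]},
    {"xyz":[-0.16,0.05,0],"angular":[0,0,0]},
    {"xyz":[-0.2,0.065,0],"angular":[0,0,0]},
    {"xyz":[-0.24,0.075,0],"angular":[0,0,0]},
    {"xyz":[-0.28,0.085,0],"angular":[0,0,0]},
    {"xyz":[-0.31,0.09,0],"angular":[0,0,0]},
    {"xyz":[-0.34,0.1,0],"angular":[0,0,0]},
    {"xyz":[-0.345,0.1,0],"angular":[0,0,0]},
    {"xyz":[-0.345,0.1,0],"angular":[0,0,0]},
    {"xyz":[-0.345,0.1,0],"angular":[0,0,0]}
  ]
}}

```text
clock: 32.95
position: [0.6415, -0.0817, 0.3037]
ee_rot: [0.647, 0.763, 0.001, -0.002]
ft_force: [-0.3, 0.6, -0.2]
grip_width: 0.9
grasp_force: 0.0
```

```bash
python3 - <<'E'
from h import *
np.set_printoptions(precision=4,suppress=True)
o=get_obs(); print(o['position'],o['ee_rot'],o['joint_pos'].round(2),o['grip_width'],o['ft_force'])
c=shot('wrist','w9.png'); print(proj(c,[[.642,-.083,.054],[.6325,.0686,.058]]))
ct=shot('top','t9.png')
E
```

```text
[ 0.6415 -0.0817  0.3037] [ 0.6469  0.7626  0.0011 -0.0016] [ 0.81  0.64 -1.24  1.23  0.6   1.65 -0.14] 0.9002241851539299 [-0.2902  0.6311 -0.2208]
[[321.6298 193.3148]
 [337.3948  40.2032]]
```

View pics/w9.png

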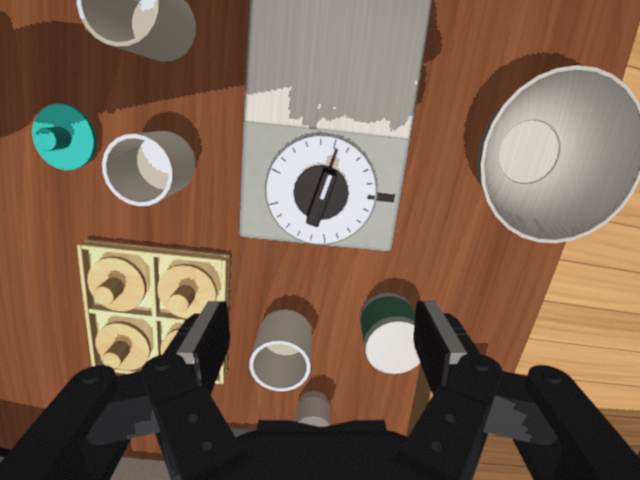

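The wrist view shows the empty pan, the dial centred near (321,190), the pointer tip at (335,152), the zero block at (383,197), and all four tray compartments filled. I'll compute the axis and angles numerically.

```bash
cat >> h.py <<'E'
def dial(c,guess=(.642,-.082)):
    img=c['img'].astype(np.uint8); g=img.min(2)
    gx,gy=np.meshgrid(np.arange(-.09,.09,.0005),np.arange(-.09,.09,.0005))
    def rect(z):
        P=np.c_[gx.ravel()+guess[0],gy.ravel()+guess[1],np.full(gx.size,z)]
        uv=proj(c,P).reshape(*gx.shape,2).astype(np.float32)
        return cv2.remap(img,uv[...,0],uv[...,1],cv2.INTER_LINEAR)
    r=rect(.054); w=((r.min(2)>200)&(np.hypot(gx,gy)<.066)).astype(np.uint8)
    cn=max(cv2.findContours(w,0,2)[0],key=cv2.contourArea); e=cv2.fitEllipse(cv2.convexHull(cn))
    cx,cy=[guess[k]-.09+e[0][k]*.0005 for k in (0,1)]
    dx,dy=gx+guess[0]-cx,gy+guess[1]-cy; rr=np.hypot(dx,dy); th=np.degrees(np.arctan2(dy,dx)); dk=r.max(2)<110
    def ang(lo,hi,cond=True):
        m=dk&(rr>lo)&(rr<hi)&cond; return np.degrees(np.arctan2(dy[m].mean(),dx[m].mean())),m.sum(),rr[m].mean() if m.any() else 0
    return (cx,cy),(e[1][0]*.0005,e[1][1]*.0005),r,ang,th
E
python3 - <<'E'
from h import *
np.set_printoptions(precision=4,suppress=True)
for n in('wrist','top'):
    c=camera(n); ctr,ax,r,ang,th=dial(c); print(n,ctr,ax,'zero',ang(.054,.072,abs(th)<30),'pointer',ang(.036,.044,th>40),ang(.040,.046,th>40))
    cv2.imwrite(f'pics/rect_{n}.png',cv2.resize(r[::-1],(360,360)))
    img=c['img']; 
# pan edges from wrist: corners visible
c=camera('wrist'); print(onz(c,[[245,124],[407,138]],.058), onz(c,[[240,235],[391,250]],.045), onz(c,[[257,50],[425,50]],.058))
E
```

```text
wrist (0.6406326675415039, -0.08149454498291014) (0.116993408203125, 0.11706997680664062) zero (np.float64(4.627946503837167), np.int64(424), np.float64(0.06533505581720872)) pointer (np.float64(79.4394879880377), np.int64(75), np.float64(0.039659080520741415)) (np.float64(79.5315611128967), np.int64(49), np.float64(0.04285465726823296))
top (0.6376274795532227, -0.07148218536376952) (0.09377736663818359, 0.11909101867675781) zero (np.float64(-11.49127085987111), np.int64(1251), np.float64(0.0637608382026513)) pointer (np.float64(nan), np.int64(0), 0) (np.float64(nan), np.int64(0), 0)
[[ 0.5533 -0.0243  0.058 ]
 [ 0.7195 -0.0111  0.058 ]] [[ 0.5575 -0.1486  0.045 ]
 [ 0.7333 -0.1385  0.045 ]] [[0.5572 0.0471 0.058 ]
 [0.7183 0.0741 0.058 ]]h.py:41: RuntimeWarning: Mean of empty slice.
  m=dk&(rr>lo)&(rr<hi)&cond; return np.degrees(np.arctan2(dy[m].mean(),dx[m].mean())),m.sum(),rr[m].mean() if m.any() else 0
  ret = ret.dtype.type(ret / rcount)
```

{"name": "carry_out", "arguments": {
  "motion": [
    {"xyz":[0,-0.001,0.03],"angular":[0,0,7]},
    {"xyz":[0,-0.001,0.06],"angular":[0,0,14]},
    {"xyz":[0,-0.001,0.1],"angular":[0,0,20]},
    {"xyz":[0,-0.001,0.14],"angular":[0,0,20]},
    {"xyz":[0,-0.001,0.17],"angular":[0,0,20]},
    {"xyz":[0,-0.001,0.18],"angular":[0,0,20]},
    {"xyz":[0,-0.001,0.18],"angular":[0,0,20]}
  ],
  "hand": 0.6
}}

```text
clock: 33.9
position: [0.6401, -0.0825, 0.1229]
ee_rot: [0.77, 0.638, 0.0, -0.002]
ft_force: [0.2, -1.2, 1.0]
grip_width: 0.598
grasp_force: 0.0
```

```bash
python3 - <<'E'
from h import *
o=get_obs(); print(o['position'],o['ee_rot'],o['joint_pos'].round(2)); print(rel([.6406,-.0815,.066],79.5))
E
```

```text
[ 0.64011918 -0.0825417   0.12287463] [ 7.69839386e-01  6.38233793e-01  1.14573867e-04 -2.22085222e-03] [ 0.8   0.72 -1.1   1.49  0.65  1.34 -0.54]
(array([0.0009, 0.0005, 0.0569]), array([-0.19, -0.17, -0.18]))
```

{"name": "carry_out", "arguments": {
  "motion": [
    {"xyz":[0.001,0.0005,0.03],"angular":[0,0,0]},
    {"xyz":[0.001,0.0005,0.05],"angular":[0,0,0]},
    {"xyz":[0.001,0.0005,0.055],"angular":[0,0,0]},
    {"xyz":[0.001,0.0005,0.055],"angular":[0,0,0]},
    {"xyz":[0.001,0.0005,0.055],"angular":[0,0,0]}
  ]
}}

```text
clock: 34.4
position: [0.6419, -0.0815, 0.0699]
ee_rot: [0.77, 0.638, 0.001, -0.001]
ft_force: [0.2, -0.2, 0.3]
grip_width: 0.597
grasp_force: 0.0
```

{"name": "carry_out", "arguments": {
  "motion": [
    {"xyz":[0,0,0],"angular":[0,0,0]},
    {"xyz":[0,0,0],"angular":[0,0,0]},
    {"xyz":[0,0,0],"angular":[0,0,0]},
    {"xyz":[0,0,0],"angular":[0,0,0]},
    {"xyz":[0,0,0],"angular":[0,0,0]},
    {"xyz":[0,0,0],"angular":[0,0,0]}
  ],
  "hand": 0.0,
  "grip_force": 30
}}

```text
clock: 35.0
position: [0.6406, -0.0815, 0.0693]
ee_rot: [0.77, 0.638, -0.0, -0.002]
ft_force: [-7.2, -0.6, 6.9]
grip_width: 0.155
grasp_force: 31.4
```

```bash
python3 - <<'E'
from h import *
o=get_obs(); print(o['position'],o['ee_rot'],o['joint_pos'].round(2),o['ft_force'],o['grip_width']); print(rel([.6406,-.0815,.068],4.6))
E
```

```text
[ 0.64059906 -0.08145745  0.06933659] [ 7.69873647e-01  6.38193757e-01 -3.41189827e-05 -1.81505165e-03] [ 0.78  0.77 -1.06  1.53  0.69  1.26 -0.57] [-7.15801673 -0.6055194   6.93413819] 0.15526635808861772
(array([-0.    ,  0.    ,  0.0013]), array([-0.22, -0.  , 74.71]))
```

{"name": "carry_out", "arguments": {
  "motion": [
    {"xyz":[0,0,0],"angular":[0,0,6]},
    {"xyz":[0,0,0],"angular":[0,0,13]},
    {"xyz":[0,0,0],"angular":[0,0,20]},
    {"xyz":[0,0,0],"angular":[0,0,27]},
    {"xyz":[0,0,0],"angular":[0,0,34]},
    {"xyz":[0,0,0],"angular":[0,0,41]},
    {"xyz":[0,0,0],"angular":[0,0,48]},
    {"xyz":[0,0,0],"angular":[0,0,55]},
    {"xyz":[0,0,0],"angular":[0,0,62]},
    {"xyz":[0,0,0],"angular":[0,0,69]},
    {"xyz":[0,0,0],"angular":[0,0,74.8]},
    {"xyz":[0,0,0],"angular":[0,0,74.8]}
  ]
}}

```text
clock: 36.2
position: [0.6398, -0.0807, 0.0693]
ee_rot: [0.999, 0.038, -0.002, -0.002]
ft_force: [-11.3, 2.6, 10.8]
grip_width: 0.159
grasp_force: 31.7
```

```bash
python3 - <<'E'
from h import *
o=get_obs(); print(o['position'],o['ee_rot'],np.degrees(2*np.arctan2(*o['ee_rot'][[1,0]])),o['joint_pos'].round(2),o['ft_force'],o['torque'])
E
```

```text
[ 0.63978305 -0.08067209  0.06933601] [ 0.99927623  0.03795466 -0.00199445 -0.00157524] 4.350343179651034 [ 0.65  0.66 -0.83  1.54  0.51  1.18 -1.77] [-11.27036017   2.5754204   10.75977232] [ 0.19004674  2.3287763  -0.04095218]
```

{"name": "carry_out", "arguments": {
  "motion": [
    {"xyz":[0,0,0],"angular":[0,0,0]},
    {"xyz":[0,0,0],"angular":[0,0,0]},
    {"xyz":[0,0,0],"angular":[0,0,0]},
    {"xyz":[0,0,0],"angular":[0,0,0]},
    {"xyz":[0,0,-0.02],"angular":[0,0,0]},
    {"xyz":[0,0,-0.05],"angular":[0,0,0]},
    {"xyz":[0,0,-0.1],"angular":[0,0,0]},
    {"xyz":[0,0,-0.15],"angular":[0,0,0]},
    {"xyz":[0,0,-0.2],"angular":[0,0,0]},
    {"xyz":[0,0,-0.23],"angular":[0,0,0]},
    {"xyz":[0,0,-0.23],"angular":[0,0,0]},
    {"xyz":[0,0,-0.23],"angular":[0,0,0]}
  ],
  "hand": 0.6
}}

```text
clock: 37.4
position: [0.6417, -0.0824, 0.2987]
ee_rot: [0.999, 0.039, -0.0, -0.002]
ft_force: [-0.6, -0.6, -0.6]
grip_width: 0.599
grasp_force: 0.0
```

```bash
python3 - <<'E'
from h import *
np.set_printoptions(precision=4,suppress=True)
o=get_obs(); print(o['position'],o['ee_rot'],o['joint_pos'].round(2))
c=shot('wrist','w10.png'); ctr,ax,r,ang,th=dial(c); print(ctr,ax,'zero',ang(.060,.072,abs(th)<30),'pointer',ang(.036,.044,abs(th)<40),ang(.032,.040,abs(th)<40),ang(.040,.046,abs(th)<40))
print(proj(c,[[.6325,.0686,.058]]))
# canister on mat via top
ct=shot('top','t10.png')
w=cv2.imread('pics/w10.png'); t=cv2.imread('pics/t10.png')
a=np.hstack([cv2.resize(w,(400,300)),cv2.resize(t[120:330,110:390],(400,300))]); b=np.hstack([cv2.resize(r[::-1,:,::-1],(300,300)),np.zeros((300,500,3),np.uint8)])
cv2.imwrite('pics/v10.png',np.vstack([a,b]))
E
```

```text
[ 0.6417 -0.0824  0.2987] [ 0.9992  0.0392 -0.     -0.0015] [ 0.66  0.5  -0.91  1.25  0.38  1.57 -1.67]
(0.640859260559082, -0.08146259307861327) (0.11656893920898438, 0.11662973022460937) zero (np.float64(3.55985129189383), np.int64(336), np.float64(0.06675912141125817)) pointer (np.float64(4.646543339326612), np.int64(70), np.float64(0.0399269931726961)) (np.float64(4.667914580518521), np.int64(70), np.float64(0.0360586599616912)) (np.float64(4.670762750362513), np.int64(50), np.float64(0.043017775288104285))
[[179.5045 192.1608]]
```

```bash
python3 - <<'E'
from h import *
np.set_printoptions(precision=4,suppress=True)
c=camera('wrist'); ctr,ax,r,ang,th=dial(c); print(ctr)
for lo in np.arange(.046,.076,.003): print(round(lo,3),[round(float(v),2) for v in ang(lo,lo+.003,abs(th)<12)])
# pan outline: bright pan mask at z=.058 rectified
img=c['img']; gx,gy=np.meshgrid(np.arange(.50,.78,.0005),np.arange(-.18,.2,.0005))
P=np.c_[gx.ravel(),gy.ravel(),np.full(gx.size,.058)]; uv=proj(c,P).reshape(*gx.shape,2).astype(np.float32)
rc=cv2.remap(img,uv[...,0],uv[...,1],cv2.INTER_LINEAR)
cv2.imwrite('pics/pan.png',rc[::-1,:,::-1])
hsv=cv2.cvtColor(rc,cv2.COLOR_RGB2HSV); m=cv2.inRange(hsv,(0,0,90),(180,40,255))
m=cv2.morphologyEx(m,cv2.MORPH_OPEN,np.ones((7,7)))
cn=max(cv2.findContours(m,0,2)[0],key=cv2.contourArea); (x,y),(w,h),a=cv2.minAreaRect(cn); print('grey all',.5+x*.0005,-.18+y*.0005,w*.0005,h*.0005,a)
E
```

```text
(0.6408770599365234, -0.08145339965820311)
0.046 [4.54, 12.0, 0.05]
0.049 [3.83, 5.0, 0.05]
0.052 [3.43, 36.0, 0.05]
0.055 [3.4, 32.0, 0.06]
0.058 [nan, 0.0, 0.0]
0.061 [3.64, 70.0, 0.06]
0.064 [3.67, 96.0, 0.07]
0.067 [3.52, 96.0, 0.07]
0.07 [3.48, 97.0, 0.07]
0.073 [3.45, 91.0, 0.07]
grey all 0.6385829772949219 0.004619918823242197 0.173198974609375 0.29528076171875 3.3309175968170166h.py:41: RuntimeWarning: Mean of empty slice.
  m=dk&(rr>lo)&(rr<hi)&cond; return np.degrees(np.arctan2(dy[m].mean(),dx[m].mean())),m.sum(),rr[m].mean() if m.any() else 0
  ret = ret.dtype.type(ret / rcount)
```

View pics/v10.png

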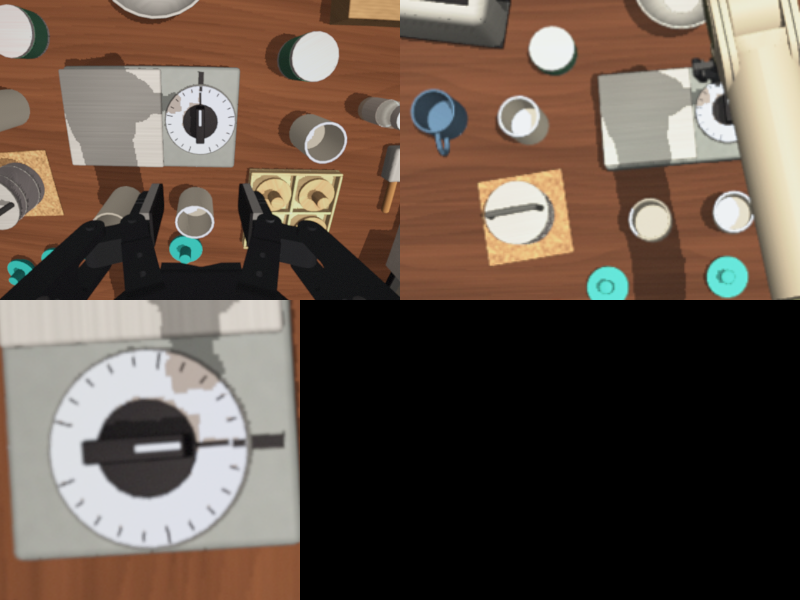

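The composite shows the pointer line almost in line with the zero block (about 1° off). The canister stands upright on the mat at (517,212), and the pan is empty. I'll trim the last degree.

{"name": "carry_out", "arguments": {
  "motion": [
    {"xyz":[-0.001,-0.001,0.05],"angular":[0,0,0]},
    {"xyz":[-0.001,-0.001,0.1],"angular":[0,0,0]},
    {"xyz":[-0.001,-0.001,0.15],"angular":[0,0,0]},
    {"xyz":[-0.001,-0.001,0.19],"angular":[0,0,0]},
    {"xyz":[-0.001,-0.001,0.22],"angular":[0,0,0]},
    {"xyz":[-0.001,-0.001,0.23],"angular":[0,0,0]},
    {"xyz":[-0.001,-0.001,0.23],"angular":[0,0,0]},
    {"xyz":[-0.001,-0.001,0.23],"angular":[0,0,0]}
  ]
}}

```text
clock: 38.35
position: [0.641, -0.0806, 0.07]
ee_rot: [0.999, 0.039, 0.0, -0.002]
ft_force: [0.4, -0.3, 0.2]
grip_width: 0.596
grasp_force: 0.0
```

{"name": "carry_out", "arguments": {
  "motion": [
    {"xyz":[0,0,0],"angular":[0,0,0]},
    {"xyz":[0,0,0],"angular":[0,0,0]},
    {"xyz":[0,0,0],"angular":[0,0,0]},
    {"xyz":[0,0,0],"angular":[0,0,0]},
    {"xyz":[0,0,0],"angular":[0,0,0]},
    {"xyz":[0,0,0],"angular":[0,0,0]},
    {"xyz":[0,0,0],"angular":[0,0,0.6]},
    {"xyz":[0,0,0],"angular":[0,0,1.2]},
    {"xyz":[0,0,0],"angular":[0,0,1.2]},
    {"xyz":[0,0,0],"angular":[0,0,1.2]}
  ],
  "hand": 0.0
}}

```text
clock: 39.35
position: [0.6408, -0.0805, 0.0698]
ee_rot: [1.0, 0.029, 0.0, -0.001]
ft_force: [-1.1, 0.3, 6.1]
grip_width: 0.151
grasp_force: 32.5
```

```bash
python3 - <<'E'
from h import *
o=get_obs(); print(o['position'],np.degrees(2*np.arctan2(*o['ee_rot'][[1,0]])),o['ft_force'],o['grip_width'])
E
```

```text
[ 0.64079359 -0.08050868  0.06980858] 3.3045867387339154 [-1.06859659  0.3472235   6.10321089] 0.15126029578578953
```

{"name": "carry_out", "arguments": {
  "motion": [
    {"xyz":[0,0,0],"angular":[0,0,0]},
    {"xyz":[0,0,0],"angular":[0,0,0]},
    {"xyz":[0,0,0],"angular":[0,0,0]},
    {"xyz":[0,0,0],"angular":[0,0,0]},
    {"xyz":[0,0,-0.02],"angular":[0,0,0]},
    {"xyz":[0,0,-0.05],"angular":[0,0,0]},
    {"xyz":[0,0,-0.1],"angular":[0,0,0]},
    {"xyz":[0,0,-0.15],"angular":[0,0,0]},
    {"xyz":[0,0,-0.2],"angular":[0,0,0]},
    {"xyz":[0,0,-0.23],"angular":[0,0,0]},
    {"xyz":[0,0,-0.23],"angular":[0,0,0]},
    {"xyz":[0,0,-0.23],"angular":[0,0,0]}
  ],
  "hand": 0.6
}}

```text
clock: 40.55
position: [0.6405, -0.0814, 0.2987]
ee_rot: [1.0, 0.029, -0.0, -0.001]
ft_force: [-0.4, 0.4, -0.6]
grip_width: 0.6
grasp_force: 0.0
```

```bash
python3 - <<'E'
from h import *
c=shot('wrist'); ctr,ax,r,ang,th=dial(c); print(ctr,'zero',ang(.060,.072,abs(th)<30),'pointer',ang(.036,.044,abs(th)<40),ang(.032,.040,abs(th)<40))
print(rel([.50,.20,.32],60), get_obs()['joint_pos'].round(2))
E
```

```text
(0.6408377304077149, -0.08148468017578124) zero (np.float64(3.5384526207513995), np.int64(320), np.float64(0.06677606915366223)) pointer (np.float64(3.294708420358518), np.int64(66), np.float64(0.040073789959077434)) (np.float64(3.535803036586699), np.int64(65), np.float64(0.035927759387196466))
(array([-0.1238, -0.2892, -0.0213]), array([-2.20e-01,  1.00e-02, -5.67e+01])) [ 0.66  0.5  -0.9   1.25  0.38  1.57 -1.69]
```

{"name": "carry_out", "arguments": {
  "motion": [
    {"xyz":[-0.015,-0.036,-0.003],"angular":[0,0,-7]},
    {"xyz":[-0.03,-0.072,-0.006],"angular":[0,0,-14]},
    {"xyz":[-0.045,-0.108,-0.009],"angular":[0,0,-21]},
    {"xyz":[-0.06,-0.144,-0.012],"angular":[0,0,-28]},
    {"xyz":[-0.075,-0.18,-0.015],"angular":[0,0,-35]},
    {"xyz":[-0.09,-0.216,-0.018],"angular":[0,0,-42]},
    {"xyz":[-0.107,-0.252,-0.021],"angular":[0,0,-49]},
    {"xyz":[-0.124,-0.289,-0.021],"angular":[0,0,-56.5]},
    {"xyz":[-0.124,-0.289,-0.021],"angular":[0,0,-56.5]},
    {"xyz":[-0.124,-0.289,-0.021],"angular":[0,0,-56.5]}
  ],
  "hand": 0.9
}}

```text
clock: 41.6
position: [0.4993, 0.2, 0.3194]
ee_rot: [0.867, 0.499, -0.001, -0.002]
ft_force: [0.5, -0.5, -0.2]
grip_width: 0.902
grasp_force: 0.0
```

```bash
python3 - <<'E'
from h import *
o=get_obs(); print(o['position'],np.degrees(2*np.arctan2(*o['ee_rot'][[1,0]])),o['joint_pos'].round(2)); print(rel([.4576,.3085,.28],99))
E
```

```text
[0.49933694 0.20002143 0.31943789] 59.85458476686008 [ 0.56  0.32 -1.25  1.5   0.3   1.54 -1.21]
(array([ 0.0728, -0.0904,  0.0398]), array([ -0.17,  -0.11, -39.15]))
```

{"name": "carry_out", "arguments": {
  "motion": [
    {"xyz":[0.014,-0.018,0],"angular":[0,0,-8]},
    {"xyz":[0.028,-0.036,0],"angular":[0,0,-16]},
    {"xyz":[0.043,-0.054,0],"angular":[0,0,-24]},
    {"xyz":[0.058,-0.072,0],"angular":[0,0,-32]},
    {"xyz":[0.073,-0.09,0],"angular":[0,0,-39]},
    {"xyz":[0.073,-0.09,0.02],"angular":[0,0,-39]},
    {"xyz":[0.073,-0.09,0.02],"angular":[0,0,-39]},
    {"xyz":[0.073,-0.09,0.02],"angular":[0,0,-39]}
  ]
}}

```text
clock: 42.4
position: [0.4599, 0.3067, 0.3004]
ee_rot: [0.652, 0.758, 0.0, -0.002]
ft_force: [0.7, 0.3, -0.2]
grip_width: 0.901
grasp_force: 0.0
```

```bash
python3 - <<'E'
from h import *
np.set_printoptions(precision=4,suppress=True)
o=get_obs(); print(o['position'],np.degrees(2*np.arctan2(*o['ee_rot'][[1,0]])))
c=shot('wrist','w11.png'); E=c['extrinsics']
# rectify at bar height z=.137 (top of bar ~.140)
gx,gy=np.meshgrid(np.arange(.36,.56,.0005),np.arange(.2,.42,.0005))
def rect(z):
    P=np.c_[gx.ravel(),gy.ravel(),np.full(gx.size,z)]; uv=proj(c,P).reshape(*gx.shape,2).astype(np.float32)
    return cv2.remap(c['img'],uv[...,0],uv[...,1],cv2.INTER_LINEAR)
r=rect(.136); hsv=cv2.cvtColor(r,cv2.COLOR_RGB2HSV); cv2.imwrite('pics/bar.png',r[::-1,:,::-1])
top=rect(.089); h2=cv2.cvtColor(top,cv2.COLOR_RGB2HSV); m=cv2.inRange(h2,(0,0,165),(180,35,255)); 
m=cv2.morphologyEx(m,cv2.MORPH_OPEN,np.ones((5,5))); cn=max(cv2.findContours(m,0,2)[0],key=cv2.contourArea); (x,y),rad=cv2.minEnclosingCircle(cn); print('top disc',.36+x*.0005,.2+y*.0005,rad*.0005)
cxw,cyw=.36+x*.0005,.2+y*.0005
d=(cv2.inRange(hsv,(0,0,20),(180,70,140))>0)&(np.hypot(gx-cxw,gy-cyw)<.05)
k,l,s,cc=cv2.connectedComponentsWithStats(d.astype(np.uint8))
for i in range(1,k):
    if s[i,4]>400:
        cn=cv2.findContours((l==i).astype(np.uint8),0,2)[0][0]; R_=cv2.minAreaRect(cn); print('dark',s[i,4],.36+R_[0][0]*.0005,.2+R_[0][1]*.0005,np.array(R_[1])*.0005,R_[2])
ct=shot('top','t11.png')
E
```

```text
[0.4599 0.3067 0.3004] 98.60062232466495
top disc 0.46103444671630855 0.30385550689697266 0.05563683700561524
dark 4418 0.45850540924072264 0.30588243103027346 [0.0129 0.0951] 8.972626686096191
```

{"name": "carry_out", "arguments": {
  "motion": [
    {"xyz":[0,-0.002,0.04],"angular":[0,0,-0.5]},
    {"xyz":[0,-0.002,0.08],"angular":[0,0,-0.5]},
    {"xyz":[0,-0.002,0.12],"angular":[0,0,-0.5]},
    {"xyz":[0,-0.002,0.15],"angular":[0,0,-0.5]},
    {"xyz":[0,-0.002,0.17],"angular":[0,0,-0.5]},
    {"xyz":[0,-0.002,0.183],"angular":[0,0,-0.5]},
    {"xyz":[0,-0.002,0.183],"angular":[0,0,-0.5]},
    {"xyz":[0,-0.002,0.183],"angular":[0,0,-0.5]}
  ]
}}

```text
clock: 43.3
position: [0.4573, 0.3088, 0.1191]
ee_rot: [0.648, 0.762, 0.001, -0.001]
ft_force: [-0.1, 0.0, 0.2]
grip_width: 0.901
grasp_force: 0.0
```

{"name": "carry_out", "arguments": {
  "motion": [
    {"xyz":[0,0,0],"angular":[0,0,0]},
    {"xyz":[0,0,0],"angular":[0,0,0]},
    {"xyz":[0,0,0],"angular":[0,0,0]},
    {"xyz":[0,0,0],"angular":[0,0,0]},
    {"xyz":[0,0,0],"angular":[0,0,0]},
    {"xyz":[0,0,0],"angular":[0,0,0]},
    {"xyz":[0,0,0],"angular":[0,0,0]},
    {"xyz":[0,0,0],"angular":[0,0,0]}
  ],
  "hand": 0.0,
  "grip_force": 60
}}

```text
clock: 44.1
position: [0.4571, 0.3088, 0.1182]
ee_rot: [0.648, 0.762, 0.001, -0.001]
ft_force: [2.3, 1.6, 0.5]
grip_width: 0.116
grasp_force: 58.5
```

```bash
python3 - <<'E'
from h import *
np.set_printoptions(precision=4,suppress=True)
# pan centre: scale frame from dial axis + yaw
y=np.radians(3.45); ex=np.array([np.cos(y),np.sin(y)]); ey=np.array([-ex[1],ex[0]])
k=np.array([.6408,-.0815])
for nm,p in dict(top=[.6355,.0036],wr=[.6386,.0046],edge_top1=[.7144,.159],edge_top2=[.5383,.1436],w8a=[.5440,.1465],w8b=[.710,.1581],div1=[.5513,-.021],div2=[.7245,-.0093],d3=[.5533,-.0243],d4=[.7195,-.0111]).items():
    d=np.array(p)-k; print(nm,d@ex,d@ey)
print(get_obs()['position'],get_obs()['grip_width'],get_obs()['ee_rot'])
E
```

```text
top -0.0001692912714120144 0.0852647133371445
wr 0.002985268057146195 0.08607635084404418
edge_top1 0.08793929803589565 0.23563507773876521
edge_top2 -0.08876828793004746 0.23086024139718864
w8a -0.08290410338803586 0.23341197407465164
w8b 0.08349311245405346 0.23500148972450105
div1 -0.08569706103838477 0.0657762398543985
div2 0.08789312394308392 0.06703229642139442
d3 -0.08389927133412445 0.0623618655077201
d4 0.08279386601376673 0.06553644597088282
[0.4571 0.3088 0.1182] 0.11590232990964067 [ 0.6475  0.762   0.0013 -0.0014]
```

{"name": "carry_out", "arguments": {
  "motion": [
    {"xyz":[0,0,-0.01],"angular":[0,0,0]},
    {"xyz":[0,0,-0.03],"angular":[0,0,0]},
    {"xyz":[0,0,-0.06],"angular":[0,0,0]},
    {"xyz":[0,0,-0.09],"angular":[0,0,0]},
    {"xyz":[0,0,-0.12],"angular":[0,0,0]},
    {"xyz":[0,0,-0.15],"angular":[0,0,0]},
    {"xyz":[-0.02,0.01,-0.155],"angular":[0,0,0]},
    {"xyz":[-0.05,0.025,-0.155],"angular":[0,0,0]},
    {"xyz":[-0.08,0.04,-0.155],"angular":[0,0,0]},
    {"xyz":[-0.11,0.055,-0.155],"angular":[0,0,0]},
    {"xyz":[-0.13,0.065,-0.155],"angular":[0,0,0]},
    {"xyz":[-0.13,0.065,-0.155],"angular":[0,0,0]}
  ]
}}

```text
clock: 45.3
position: [0.5438, 0.1857, 0.2715]
ee_rot: [0.65, 0.76, -0.001, -0.002]
ft_force: [0.4, 0.1, -6.1]
grip_width: 0.116
grasp_force: 58.9
```

{"name": "carry_out", "arguments": {
  "motion": [
    {"xyz":[-0.03,0.015,0],"angular":[0,0,0]},
    {"xyz":[-0.06,0.03,0],"angular":[0,0,0]},
    {"xyz":[-0.09,0.045,0],"angular":[0,0,0]},
    {"xyz":[-0.115,0.058,0],"angular":[0,0,0]},
    {"xyz":[-0.133,0.0675,0],"angular":[0,0,0]},
    {"xyz":[-0.133,0.0675,0],"angular":[0,0,0]},
    {"xyz":[-0.133,0.0675,0],"angular":[0,0,0]}
  ]
}}

```text
clock: 46.0
position: [0.6296, 0.0706, 0.2718]
ee_rot: [0.647, 0.762, 0.001, -0.002]
ft_force: [-0.4, 0.2, -5.6]
grip_width: 0.111
grasp_force: 58.7
```

```bash
python3 - <<'E'
from h import *
o=get_obs(); print(o['position'],o['ft_force'],o['grip_width']); print(rel([.6303,.0707,.172],99.3))
E
```

```text
[0.62964502 0.0705714  0.2717737 ] [-0.44539156  0.22653581 -5.58224373] 0.11086900803173101
(array([-0.0004,  0.0008,  0.0998]), array([-0.1 , -0.26,  0.03]))
```

{"name": "carry_out", "arguments": {
  "motion": [
    {"xyz":[0,0.001,0.03],"angular":[0,0,0]},
    {"xyz":[0,0.001,0.06],"angular":[0,0,0]},
    {"xyz":[0,0.001,0.08],"angular":[0,0,0]},
    {"xyz":[0,0.001,0.09],"angular":[0,0,0]},
    {"xyz":[0,0.001,0.095],"angular":[0,0,0]},
    {"xyz":[0,0.001,0.098],"angular":[0,0,0]},
    {"xyz":[0,0.001,0.1],"angular":[0,0,0]},
    {"xyz":[0,0.001,0.1],"angular":[0,0,0]}
  ]
}}

```text
clock: 46.8
position: [0.6315, 0.0718, 0.1739]
ee_rot: [0.647, 0.762, 0.002, -0.001]
ft_force: [-1.7, 2.6, 3.9]
grip_width: 0.117
grasp_force: 59.6
```

{"name": "carry_out", "arguments": {
  "motion": [
    {"xyz":[0,0,0],"angular":[0,0,0]},
    {"xyz":[0,0,0],"angular":[0,0,0]},
    {"xyz":[0,0,0],"angular":[0,0,0]},
    {"xyz":[0,0,0],"angular":[0,0,0]},
    {"xyz":[0,0,0],"angular":[0,0,0]},
    {"xyz":[0,0,-0.02],"angular":[0,0,0]},
    {"xyz":[0,0,-0.05],"angular":[0,0,0]},
    {"xyz":[0,0,-0.09],"angular":[0,0,0]},
    {"xyz":[0,0,-0.14],"angular":[0,0,0]},
    {"xyz":[0,0,-0.17],"angular":[0,0,0]},
    {"xyz":[0,0,-0.17],"angular":[0,0,0]},
    {"xyz":[0,0,-0.17],"angular":[0,0,0]}
  ],
  "hand": 0.9
}}

```text
clock: 48.0
position: [0.6314, 0.0701, 0.3424]
ee_rot: [0.647, 0.762, 0.001, -0.001]
ft_force: [0.1, 0.2, -0.1]
grip_width: 0.905
grasp_force: 0.0
```

```bash
cat > chk.py <<'E'
from h import *
np.set_printoptions(precision=4,suppress=True)
o=get_obs(); print(o['clock'],o['position'])
c=shot('wrist','w12.png')
gx,gy=np.meshgrid(np.arange(.52,.76,.0005),np.arange(-.16,.18,.0005))
def rect(z):
    P=np.c_[gx.ravel(),gy.ravel(),np.full(gx.size,z)]; uv=proj(c,P).reshape(*gx.shape,2).astype(np.float32)
    return cv2.remap(c['img'],uv[...,0],uv[...,1],cv2.INTER_LINEAR)
r=rect(.190); h=cv2.cvtColor(r,cv2.COLOR_RGB2HSV); d=(cv2.inRange(h,(0,0,20),(180,70,135))>0)&(np.hypot(gx-.632,gy-.067)<.055)
k,l,s,cc=cv2.connectedComponentsWithStats(d.astype(np.uint8))
for i in range(1,k):
    if s[i,4]>400:
        cn=cv2.findContours((l==i).astype(np.uint8),0,2)[0][0]; q=cv2.minAreaRect(cn); print('bar?',s[i,4],.52+q[0][0]*.0005,-.16+q[0][1]*.0005,np.array(q[1])*.0005,q[2])
try:
    ctr,ax,rr,ang,th=dial(c); print('dial',ctr,ang(.060,.072,abs(th)<30),ang(.036,.044,abs(th)<40))
except Exception as e: print(e)
ct=shot('top','t12.png'); hsv=cv2.cvtColor(ct['img'],cv2.COLOR_RGB2HSV)
E
python3 chk.py
```

```text
48.0 [0.6314 0.0701 0.3424]
bar? 867 0.6326469650268555 0.027726684570312493 [0.0615 0.0145] 0.9877603054046631
bar? 2720 0.632030616760254 0.09191033935546875 [0.012  0.0606] 8.841814994812012
dial (0.6403887405395509, -0.0814127960205078) (np.float64(6.693660006083745), np.int64(401), np.float64(0.06645988963832039)) (np.float64(-0.6205189804478219), np.int64(97), np.float64(0.03948220820095221))
```

{"name": "carry_out", "arguments": {
  "motion": [
    {"xyz":[-0.03,-0.023,-0.01],"angular":[0,0,0]},
    {"xyz":[-0.06,-0.047,-0.02],"angular":[0,0,0]},
    {"xyz":[-0.09,-0.07,-0.02],"angular":[0,0,0]},
    {"xyz":[-0.12,-0.094,-0.02],"angular":[0,0,0]},
    {"xyz":[-0.15,-0.118,-0.02],"angular":[0,0,0]},
    {"xyz":[-0.18,-0.141,-0.02],"angular":[0,0,0]},
    {"xyz":[-0.21,-0.165,-0.02],"angular":[0,0,0]},
    {"xyz":[-0.24,-0.19,-0.02],"angular":[0,0,0]},
    {"xyz":[-0.27,-0.212,-0.02],"angular":[0,0,0]},
    {"xyz":[-0.3,-0.235,-0.02],"angular":[0,0,0]},
    {"xyz":[-0.33,-0.26,-0.02],"angular":[0,0,0]},
    {"xyz":[-0.36,-0.28,-0.02],"angular":[0,0,0]}
  ]
}}

```text
clock: 49.3
position: [0.4112, -0.3324, 0.3599]
ee_rot: [0.648, 0.762, 0.0, -0.002]
ft_force: [0.4, -0.2, -0.4]
grip_width: 0.902
grasp_force: 0.0
```

```bash
cat > chk2.py <<'E'
from h import *
np.set_printoptions(precision=4,suppress=True)
print(get_obs()['clock'],get_obs()['position'])
for n,w0 in (('top',None),('side',None)):
    c=shot(n,f'{n}13.png')
    gx,gy=np.meshgrid(np.arange(.5,.76,.0005),np.arange(-.16,.2,.0005))
    def rect(z):
        P=np.c_[gx.ravel(),gy.ravel(),np.full(gx.size,z)]; uv=proj(c,P).reshape(*gx.shape,2).astype(np.float32)
        return cv2.remap(c['img'],uv[...,0],uv[...,1],cv2.INTER_LINEAR)
    r=rect(.190); h=cv2.cvtColor(r,cv2.COLOR_RGB2HSV); d=(cv2.inRange(h,(0,0,10),(180,90,130))>0)&(np.hypot(gx-.632,gy-.067)<.06)
    k,l,s,cc=cv2.connectedComponentsWithStats(d.astype(np.uint8))
    for i in range(1,k):
        if s[i,4]>300:
            cn=cv2.findContours((l==i).astype(np.uint8),0,2)[0][0]; q=cv2.minAreaRect(cn); print(n,'bar?',s[i,4],.5+q[0][0]*.0005,-.16+q[0][1]*.0005,np.array(q[1])*.0005,q[2])
    cv2.imwrite(f'pics/r_{n}.png',r[::-1,:,::-1])
c=camera('top'); print(dial(c)[0]); ctr,ax,r,ang,th=dial(c); print(ax,ang(.060,.072,abs(th)<30),ang(.036,.044,abs(th)<40))
# projected rim centre vs edges in the top image: scan bright canister top along row/col
E
python3 chk2.py
```

```text
49.3 [ 0.4112 -0.3324  0.3599]
top bar? 2908 0.6302858276367187 0.09123255920410159 [0.0161 0.0711] 3.106027126312256
side bar? 581 0.5976341781616211 0.03400509643554689 [0.0233 0.0112] 10.713123321533203
side bar? 2369 0.6813969268798828 0.08498196411132813 [0.015  0.0631] 23.96249008178711
side bar? 5090 0.6163074340820313 0.09146960449218752 [0.0423 0.0666] 8.972625732421875
(0.6421222763061524, -0.08120618438720702)
(0.11775662994384765, 0.11813645172119142) (np.float64(4.0561239166584775), np.int64(333), np.float64(0.06614059088082647)) (np.float64(3.4422238753461243), np.int64(5), np.float64(0.03674538999693191))
```

```bash
cat > chk3.py <<'E'
from h import *
np.set_printoptions(precision=4,suppress=True)
c=camera('top')
gx,gy=np.meshgrid(np.arange(.5,.76,.001),np.arange(-.02,.24,.001))
def rect(z):
    P=np.c_[gx.ravel(),gy.ravel(),np.full(gx.size,z)]; uv=proj(c,P).reshape(*gx.shape,2).astype(np.float32)
    return cv2.remap(c['img'],uv[...,0],uv[...,1],cv2.INTER_LINEAR)
r=rect(.190); h=cv2.cvtColor(r,cv2.COLOR_RGB2HSV)
d=cv2.inRange(h,(0,0,10),(180,255,125)); k,l,s,cc=cv2.connectedComponentsWithStats(d)
for i in range(1,k):
    if s[i,4]>100:
        cn=cv2.findContours((l==i).astype(np.uint8),0,2)[0][0]; q=cv2.minAreaRect(cn); print(s[i,4],.5+q[0][0]*.001,-.02+q[0][1]*.001,np.array(q[1])*.001,q[2], h[l==i].mean(0).round())
t=rect(.143); g=cv2.medianBlur(cv2.cvtColor(t,cv2.COLOR_RGB2GRAY),5)
for p2 in (25,18): print('circ',[(round(.5+a*.001,4),round(-.02+b*.001,4),rr) for a,b,rr in (cv2.HoughCircles(g,cv2.HOUGH_GRADIENT,1,30,param1=60,param2=p2,minRadius=52,maxRadius=62)[0][:3] if cv2.HoughCircles(g,cv2.HOUGH_GRADIENT,1,30,param1=60,param2=p2,minRadius=52,maxRadius=62) is not None else [])])
v=h[...,2][::12,::10]
print('cols x=.50..; rows y from -.02'); print('\n'.join(' '.join(f'{x:3d}' for x in row) for row in v))
E
python3 chk3.py
```

```text
522 0.5104343500137329 0.017914066314697264 [0.0106 0.0768] 4.610649585723877 [ 10. 139. 123.]
5583 0.5412017211914062 0.11599359130859375 [0.2271 0.1611] 48.71529006958008 [ 12. 120. 103.]
1184 0.7505 0.024499999999999997 [0.089 0.017] 90.0 [ 10. 130.  93.]
616 0.6917791900634765 0.04962210083007812 [0.0092 0.1053] 3.066485643386841 [ 10. 134. 123.]
932 0.6251973571777344 0.104594970703125 [0.0169 0.0968] 9.141640663146973 [ 25.  18. 106.]
391 0.5678243255615234 0.09305406188964843 [0.0187 0.0741] 9.462321281433105 [ 18.  20. 110.]
316 0.5037821788787842 0.10217822265625 [0.0841 0.0075] 86.24827575683594 [ 10. 139. 124.]
331 0.7038366394042969 0.1261336669921875 [0.0069 0.0743] 5.710593223571777 [ 10. 139. 124.]
1003 0.7022880096435546 0.20637840270996094 [0.0444 0.0739] 20.376436233520508 [40. 81. 89.]
circ [(np.float32(0.6315), np.float32(0.1045), np.float32(59.2))]
circ [(np.float32(0.6305), np.float32(0.1075), np.float32(56.8))]
cols x=.50..; rows y from -.02
132 123 130 130 201 187 195 185 192 193 153 155 154 147 198 197 197 196 199 141 136 127 138 140 137 126
132 122 131 151 2
[... 1466 characters left out ...]
  90  86  85  83  85  89  93  84 136 140 138 140 131 125 134 134 136 137 136
130 127 128 132 128 124 130 144 100  85  84  83  89  99 138 135 144 138 141 130 129 133 134 135 138 137
132 127 127 132 127 122 131 142 135 138 117 134 144 139 136 135 144 136 138 130  86  77 158 198 174 135
129 129 127 133 126 123 132 142 135 137 135 133 145 138 135 138 144 137 139  68 131 242 241 242 241 242
234 227 187 134 126 124 132 139 135 137 135 133 147 138 136 140 144 137 129  75 242 241 242 242 241 241
230 235 225 134 126 124 132 139 135 136 136 135 146 137 136 144 144 137 127 115 242 241 241 241 242 241
231 235 154 134 127 125 129 140 136 141 141 134 147 135 136 144 142 137 140  74 242 241 241 242 242 241
```

The top view numbers show the canister was knocked about 37 mm towards +y: its bar is now at (0.627, 0.105). I'll fetch it back to the pan's middle.

{"name": "carry_out", "arguments": {
  "motion": [
    {"xyz":[0.033,0.024,0],"angular":[0,0,0]},
    {"xyz":[0.066,0.048,0],"angular":[0,0,0]},
    {"xyz":[0.1,0.072,0],"angular":[0,0,0]},
    {"xyz":[0.132,0.095,0],"angular":[0,0,0]},
    {"xyz":[0.165,0.119,0],"angular":[0,0,0]},
    {"xyz":[0.198,0.143,0],"angular":[0,0,0]},
    {"xyz":[0.231,0.166,0],"angular":[0,0,0]},
    {"xyz":[0.264,0.19,0],"angular":[0,0,0]},
    {"xyz":[0.297,0.214,0],"angular":[0,0,0]},
    {"xyz":[0.33,0.237,0],"angular":[0,0,0]},
    {"xyz":[0.365,0.262,0],"angular":[0,0,0]},
    {"xyz":[0.396,0.285,0],"angular":[0,0,0]}
  ]
}}

```text
clock: 50.7
position: [0.6302, 0.1098, 0.3616]
ee_rot: [0.646, 0.763, 0.001, -0.002]
ft_force: [1.6, -1.1, 0.2]
grip_width: 0.901
grasp_force: 0.0
```

{"name": "carry_out", "arguments": {
  "motion": [
    {"xyz":[0,0,0.01],"angular":[0,0,0]},
    {"xyz":[0,0,0.02],"angular":[0,0,0]},
    {"xyz":[0,0,0.02],"angular":[0,0,0]},
    {"xyz":[0,0,0.02],"angular":[0,0,0]}
  ]
}}

```text
clock: 51.1
position: [0.6303, 0.1047, 0.3421]
ee_rot: [0.648, 0.761, 0.001, -0.001]
ft_force: [0.0, -0.9, 1.1]
grip_width: 0.893
grasp_force: 0.0
```

```bash
cat > chk4.py <<'E'
from h import *
np.set_printoptions(precision=4,suppress=True)
o=get_obs(); print(o['position'],np.degrees(2*np.arctan2(*o['ee_rot'][[1,0]])))
c=camera('wrist')
gx,gy=np.meshgrid(np.arange(.5,.76,.0005),np.arange(-.02,.24,.0005))
def rect(z):
    P=np.c_[gx.ravel(),gy.ravel(),np.full(gx.size,z)]; uv=proj(c,P).reshape(*gx.shape,2).astype(np.float32)
    return cv2.remap(c['img'],uv[...,0],uv[...,1],cv2.INTER_LINEAR)
r=rect(.190); h=cv2.cvtColor(r,cv2.COLOR_RGB2HSV)
d=cv2.inRange(h,(0,0,10),(180,60,140)); k,l,s,cc=cv2.connectedComponentsWithStats(d)
for i in range(1,k):
    if s[i,4]>500:
        cn=cv2.findContours((l==i).astype(np.uint8),0,2)[0][0]; q=cv2.minAreaRect(cn); print(s[i,4],.5+q[0][0]*.0005,-.02+q[0][1]*.0005,np.array(q[1])*.0005,q[2])
g=cv2.medianBlur(cv2.cvtColor(rect(.143),cv2.COLOR_RGB2GRAY),5)
H=cv2.HoughCircles(g,cv2.HOUGH_GRADIENT,1,30,param1=60,param2=20,minRadius=106,maxRadius=122)
print('circ',None if H is None else [(.5+a*.0005,-.02+b*.0005,rr*.0005) for a,b,rr in H[0][:3]])
E
python3 chk4.py
```

```text
[0.6303 0.1047 0.3421] 99.18167320418173
9497 0.5307499961853027 0.010749996185302736 [0.0615 0.0615] 0.0
601 0.569997688293457 0.06920895385742187 [0.0017 0.1788] 3.1221303939819336
5875 0.63975 0.0007500000000000007 [0.0415 0.0525] 90.0
5741 0.7444999999999999 0.01175 [0.0635 0.03  ] 90.0
501 0.6780167388916016 0.007587938308715819 [0.0207 0.008 ] 5.906141757965088
1347 0.6305945129394531 0.027899391174316408 [0.0817 0.036 ] 6.34019136428833
950 0.7478978576660156 0.07368946075439453 [0.0564 0.0096] 70.46334838867188
4550 0.6292375183105469 0.11128628540039064 [0.0124 0.0998] 8.686354637145996
4048 0.5163078594207764 0.1064410400390625 [0.0302 0.0554] 7.594643592834473
997 0.6233842391967773 0.16419293212890626 [0.1132 0.0069] 3.911571741104126
978 0.62575 0.23500000000000001 [0.009  0.0355] 90.0
circ [(np.float32(0.62925), np.float32(0.107250005), np.float32(0.05505))]
```

{"name": "carry_out", "arguments": {
  "motion": [
    {"xyz":[0.0025,-0.001,0.04],"angular":[0,0,0]},
    {"xyz":[0.0025,-0.001,0.08],"angular":[0,0,0]},
    {"xyz":[0.0025,-0.001,0.12],"angular":[0,0,0]},
    {"xyz":[0.0025,-0.001,0.15],"angular":[0,0,0]},
    {"xyz":[0.0025,-0.001,0.165],"angular":[0,0,0]},
    {"xyz":[0.0025,-0.001,0.17],"angular":[0,0,0]},
    {"xyz":[0.0025,-0.001,0.17],"angular":[0,0,0]},
    {"xyz":[0.0025,-0.001,0.17],"angular":[0,0,0]}
  ]
}}

```text
clock: 51.95
position: [0.6295, 0.1093, 0.174]
ee_rot: [0.648, 0.762, 0.002, -0.001]
ft_force: [-0.4, -0.4, 0.5]
grip_width: 0.902
grasp_force: 0.0
```

{"name": "carry_out", "arguments": {
  "motion": [
    {"xyz":[0,0,0],"angular":[0,0,0]},
    {"xyz":[0,0,0],"angular":[0,0,0]},
    {"xyz":[0,0,0],"angular":[0,0,0]},
    {"xyz":[0,0,0],"angular":[0,0,0]},
    {"xyz":[0,0,0],"angular":[0,0,0]},
    {"xyz":[0,0,0],"angular":[0,0,0]},
    {"xyz":[0,0,0],"angular":[0,0,0]},
    {"xyz":[0,0,-0.01],"angular":[0,0,0]},
    {"xyz":[0,0,-0.03],"angular":[0,0,0]},
    {"xyz":[0,0,-0.04],"angular":[0,0,0]},
    {"xyz":[0,0,-0.04],"angular":[0,0,0]}
  ],
  "hand": 0.0
}}

```text
clock: 53.05
position: [0.6293, 0.1093, 0.2134]
ee_rot: [0.647, 0.762, 0.002, -0.001]
ft_force: [-0.2, 0.1, -5.9]
grip_width: 0.117
grasp_force: 58.9
```

```bash
python3 - <<'E'
from h import *
o=get_obs(); print(o['position'],o['ft_force'],o['grip_width']); print(rel([.6318,.0690,.173],99.3))
c=camera('wrist'); print(proj(c,[[.63,.107,.18]]))
E
```

```text
[0.62925281 0.10926504 0.21343584] [-0.18600063  0.05916749 -5.88953666] 0.11716886268814085
(array([-0.0403, -0.004 ,  0.0403]), array([ 0.07, -0.2 , -0.  ]))
[[321.81847902 278.57289023]]
```

{"name": "carry_out", "arguments": {
  "motion": [
    {"xyz":[-0.015,-0.002,0],"angular":[0,0,0]},
    {"xyz":[-0.03,-0.004,0],"angular":[0,0,0]},
    {"xyz":[-0.039,-0.004,0],"angular":[0,0,0]},
    {"xyz":[-0.039,-0.004,0],"angular":[0,0,0]},
    {"xyz":[-0.039,-0.004,0.015],"angular":[0,0,0]},
    {"xyz":[-0.039,-0.004,0.028],"angular":[0,0,0]},
    {"xyz":[-0.039,-0.004,0.035],"angular":[0,0,0]},
    {"xyz":[-0.039,-0.004,0.038],"angular":[0,0,0]},
    {"xyz":[-0.039,-0.004,0.04],"angular":[0,0,0]},
    {"xyz":[-0.039,-0.004,0.04],"angular":[0,0,0]}
  ]
}}

```text
clock: 54.1
position: [0.6313, 0.0705, 0.1729]
ee_rot: [0.647, 0.762, 0.001, -0.001]
ft_force: [-3.3, -0.5, 0.5]
grip_width: 0.116
grasp_force: 59.6
```

{"name": "carry_out", "arguments": {
  "motion": [
    {"xyz":[0,0,0.001],"angular":[0,0,0]},
    {"xyz":[0,0,0.001],"angular":[0,0,0]}
  ]
}}

```text
clock: 54.3
position: [0.6313, 0.0706, 0.1729]
ee_rot: [0.647, 0.762, 0.001, -0.001]
ft_force: [-6.4, -0.9, 7.8]
grip_width: 0.114
grasp_force: 60.4
```

{"name": "carry_out", "arguments": {
  "motion": [
    {"xyz":[0,0,0],"angular":[0,0,0]},
    {"xyz":[0,0,0],"angular":[0,0,0]},
    {"xyz":[0,0,0],"angular":[0,0,0]},
    {"xyz":[0,0,0],"angular":[0,0,0]},
    {"xyz":[0,0,0],"angular":[0,0,0]},
    {"xyz":[0,0,-0.02],"angular":[0,0,0]},
    {"xyz":[0,0,-0.05],"angular":[0,0,0]},
    {"xyz":[0,0,-0.09],"angular":[0,0,0]},
    {"xyz":[0,0,-0.14],"angular":[0,0,0]},
    {"xyz":[0,0,-0.17],"angular":[0,0,0]},
    {"xyz":[0,0,-0.17],"angular":[0,0,0]},
    {"xyz":[0,0,-0.17],"angular":[0,0,0]}
  ],
  "hand": 0.9
}}

```text
clock: 55.5
position: [0.6315, 0.0696, 0.3413]
ee_rot: [0.647, 0.762, 0.001, -0.001]
ft_force: [0.2, -1.1, 0.0]
grip_width: 0.899
grasp_force: 0.0
```

{"name": "carry_out", "arguments": {
  "motion": [
    {"xyz":[-0.03,-0.023,-0.01],"angular":[0,0,0]},
    {"xyz":[-0.06,-0.047,-0.02],"angular":[0,0,0]},
    {"xyz":[-0.09,-0.07,-0.02],"angular":[0,0,0]},
    {"xyz":[-0.12,-0.094,-0.02],"angular":[0,0,0]},
    {"xyz":[-0.15,-0.118,-0.02],"angular":[0,0,0]},
    {"xyz":[-0.18,-0.141,-0.02],"angular":[0,0,0]},
    {"xyz":[-0.21,-0.165,-0.02],"angular":[0,0,0]},
    {"xyz":[-0.24,-0.19,-0.02],"angular":[0,0,0]},
    {"xyz":[-0.27,-0.212,-0.02],"angular":[0,0,0]},
    {"xyz":[-0.3,-0.235,-0.02],"angular":[0,0,0]},
    {"xyz":[-0.33,-0.26,-0.02],"angular":[0,0,0]},
    {"xyz":[-0.36,-0.28,-0.02],"angular":[0,0,0]}
  ]
}}

```text
clock: 56.7
position: [0.4112, -0.3329, 0.3587]
ee_rot: [0.648, 0.762, 0.0, -0.002]
ft_force: [0.3, 0.1, 0.9]
grip_width: 0.9
grasp_force: 0.0
```

```bash
python3 chk3.py | head -13; python3 chk2.py | tail -2
python3 - <<'E'
from h import *
# open jars + lids in the side/top view vs the beginning
c=camera('side'); print([ (s,x.tolist()) for s,x in woodlids(c) if s[0]>300 and s[0]<450 and s[1]<300])
a=cv2.imread('pics/top0.png').astype(int); b=camera('top')['img'][:,:,::-1].astype(int)
d=(abs(a-b).max(2)>70).astype(np.uint8); k,l,s,cc=cv2.connectedComponentsWithStats(cv2.morphologyEx(d,cv2.MORPH_CLOSE,np.ones((5,5))))
print([s[i].tolist() for i in range(1,k) if s[i,4]>60])
E
```

```text
500 0.5094865980148315 0.018805152893066408 [0.0099 0.0789] 5.5275397300720215 [ 10. 139. 123.]
4415 0.5415590133666992 0.1158640899658203 [0.2278 0.1598] 48.862979888916016 [ 13. 116. 106.]
1172 0.7505 0.024499999999999997 [0.089 0.017] 90.0 [ 10. 130.  93.]
585 0.6919034576416015 0.05014138031005859 [0.0091 0.1043] 3.3664603233337402 [ 10. 134. 123.]
898 0.6267947692871094 0.06711774444580078 [0.0167 0.0963] 9.246112823486328 [ 25.  18. 106.]
296 0.5649366073608398 0.06673442840576171 [0.0573 0.0113] 86.69812774658203 [ 19.  20. 108.]
299 0.5045655169487 0.10561378479003906 [0.0772 0.007 ] 86.633544921875 [ 10. 139. 125.]
248 0.7036398010253906 0.12464259338378907 [0.0063 0.0593] 4.969740867614746 [ 10. 139. 124.]
1017 0.6958846130371094 0.20042308044433596 [0.0447 0.0774] 33.690067291259766 [40. 83. 90.]
circ [(np.float32(0.6355), np.float32(0.0705), np.float32(61.4))]
circ [(np.float32(0.6275), np.float32(0.0685), np.float32(52.6))]
cols x=.50..; rows y from -.02
133 123 130 130 202 187 194 185 192 192 154 155 155 148 197 196 197 196 199 142 136 128 138 141 137 126
(0.6421370391845703, -0.08116716766357421)
(0.11776603698730469, 0.1181944351196289) (np.float64(4.028977082064629), np.int64(333), np.float64(0.06615798862648552)) (np.float64(3.38284856958898), np.int64(5), np.float64(0.03672833138144906))
[([424, 0, 43, 36, 738], [448.4, 18.3]), ([344, 196, 92, 69, 3523], [389.9, 229.0])]
[[321, 178, 21, 19, 89], [251, 184, 53, 38, 794], [408, 184, 30, 29, 598], [177, 186, 31, 30, 711], [437, 218, 203, 262, 22896], [383, 242, 24, 56, 593], [428, 244, 12, 10, 62], [331, 252, 29, 26, 345], [270, 257, 30, 31, 563], [424, 270, 10, 26, 66], [325, 300, 28, 28, 626], [556, 332, 7, 18, 96], [325, 395, 32, 15, 204], [271, 399, 18, 9, 132], [341, 430, 22, 38, 272], [273, 432, 64, 42, 1094], [370, 457, 42, 23, 526], [405, 462, 23, 18, 231]]
```

```bash
python3 - <<'E'
from h import *
for im in (cv2.imread('pics/top0.png'), cv2.imread('pics/t9.png'), camera('top')['img'][:,:,::-1].copy()):
    h=cv2.cvtColor(im,cv2.COLOR_BGR2HSV); m=cv2.inRange(h,(80,90,40),(95,255,255)); k,l,s,c=cv2.connectedComponentsWithStats(m)
    print([(c[i].round(1).tolist(),int(s[i,4]),int(h[l==i][:,2].mean())) for i in range(1,k) if s[i,4]>100])
    w=cv2.inRange(h,(14,55,90),(36,175,255)); 
E
```

```text
[([338.5, 313.4], 652, 222), ([255.0, 320.5], 656, 221), ([219.8, 344.8], 664, 218), ([180.3, 365.7], 674, 215)]
[([338.6, 313.4], 645, 205), ([255.0, 320.5], 656, 220), ([219.8, 344.8], 665, 218), ([180.3, 365.7], 674, 215)]
[([338.6, 313.4], 639, 149), ([255.0, 320.5], 656, 222), ([219.8, 344.8], 664, 219), ([180.3, 365.7], 674, 216)]
```

Only a shadow fell on that decoy, and all the decoys are where they started. The canister is in the middle of the pan, the pointer is at zero, and the lids are in the tray, so I'm handing in.

```bash
python3 -c "
from workcell import *
print(hand_in())"
```

```text
the job is handed in; nothing more can be done
None
```

The job is handed in: all four lids are in the tray, one to a compartment; the tare knob reads zero to within about half a degree, set with the pan empty; and the canister is back on the middle of the pan, re-centred after it was knocked about 37 mm aside.

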